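# Lock a battery pack into the tray of a model racing car

### The arm

A 6-joint arm with a two-finger parallel gripper is mounted at the origin on the work surface. World frame = base frame: x ahead of the robot, y to its left, z up, the work surface at z = 0. Lengths are in mm, angles in rad, forces in N, time in s.
With the tool pointing down it reaches from about 300 to 775 mm from the base axis. Payload 14.6 kg.
Tool frame: the origin (TCP) lies between the finger pads; the fingertips stand 19 mm ahead of it and the grasp point (between the pads) is the TCP; x points along the fingers, y is the direction in which the jaws open and shut, and the axes are right-handed (so a half turn about x gives the same grasp; the last joint's range is limited). The gripper opens to 94 mm and grips with 3 to 60 N. Pads are 16 mm wide; open, the fingers measure 119 mm over their backs; the gripper's body (75 mm by 177 mm) begins 78 mm behind the grasp point.
Start: joints at [1.043, 0.3, 1.521, -0, 1.321, -0.067], TCP at [244.562, 492.625, 224.446] pointing down, gripper open.
Joint ranges: [-3.03, 3.03], [-0.79, 2.21], [0.23, 2.52], [-1.04, 4.18], [0, 3.07], [-2.55, 2.55]. Speed limits (rad/s): [2.22, 2.22, 2.57, 3.14, 3.14, 3.14].

### API

Orientations are given as [roll, pitch, yaw] about the fixed x, y, z axes, in that order (R = Rz(yaw) Ry(pitch) Rx(roll)).
In Python, from cell import manip gives the robot as it stands.
- The arm moves only by the tool jog_arm, never from a script. Its argument "series" is one flat list of numbers, 7 for each row, row after row: the turn, a rotation vector about the world's x, y, z in rad, then the shift along the world's x, y, z in m, then the opening, from -1 (shut) to 1 (fully open). A call has 1 to 20 rows; each row is the pose to reach, as a shift and turn from the pose commanded when the call began; what a row does not reach only later rows make up. A row lasts 1/8 s, in which the tool goes at most 62.5 mm and 10.7 degrees, less where a joint would pass 70% of its speed; a pose out of reach is approached as far as the arm can. A call with a gripper value outside its range is refused whole. The fingers move at their own pace and stop on an object; "squeeze" is the grip in N (left out, the last holds). Time passes only in rows, so rows that repeat a pose let the fingers close. It gives the time, the measured TCP pose, the force and the opening at its end, in the units of the state.
- manip.read_state(): the state, without advancing time (a new reading comes with each control period).
- manip.camera(name): name is "scene" or "side" or "wrist"; returns a dict with "color" (480x640x3 uint8, blue, green, red), "range_z" (480x640 float32, mm along the optical axis (not along the pixel's ray), 0 where there is no reading), "fx", "fy", "cx", "cy" (pixels), "D" ([k1, k2, p1, p2, k3] as OpenCV has them; the pictures are not rectified), "pose" (4x4, takes a point from camera to world coordinates); the wrist camera has in their place "mount" (4x4, takes a point from camera to tool coordinates, whose origin is the TCP and whose axes are the tool frame's). Camera axes: x right, y down, z forward; pixel columns grow to the right and rows downward; lengths in mm; the calibration is good to about 2 mm. A picture is of the moment at which its call begins: read the wrist's pose just before it.
- manip.sign_off(): hands the job in, once; it reports no verdict.
The state is a dict: "clock": time; "joints": joint angles; "qd": joint speeds; "effort": joint torques, N m; "eef_pos": TCP position; "eef_rot": TCP orientation; "wrist_force": force on the tool from outside, world axes, zero at the start; "moment": the same for the moment, N m; "finger_gap": finger opening in mm.
Only numpy, scipy, OpenCV 4.12 (cv2) and the standard library are available. Lean on these libraries where they do the work, as an engineer would, in place of code of your own. Each camera call takes 0.05 s, during which the arm holds its last target.

### The job

Load the blue battery pack into the car: pull the red locking pin up and twist it so that it stays up by itself, then feed the pack, yellow nose first and tilted nose-down, under the aluminium bridge and lower its tail inside the rear lip so that it lies flat in the tray. Twist the pin back so that it drops fully home into the pack's groove, and let go. Leave the orange pack and everything else on the table where it stands.

Things in the scene. Friction and masses are not known exactly. Their poses are not given: they have to be found in the camera images.
- car: Model racing car chassis, fixed, on its wheels. Origin: on the table under the middle of the battery tray; +x to the car's nose, +y left, z up. About 400 mm long, 252 wide. Tyres 84 high at x = 145 and -150 mm, inner faces 84 mm off the centre line; between them grey gearboxes (top 69 mm above table) at x = 125 to 165 and -170 to -130. Shock towers by them reach 93 mm.
- bay (a point): Middle of the tray's flat floor, 35 mm above the table; axes as the car's. The tray runs along x from the front stop's face (x = 71 mm) to the rear lip's inner face (x = -71): 142 for a 138 mm pack, whose origin, when home, is within 2 mm of here. Sides are open for fingers but for the bridge posts and guide blocks 9 mm high at x = -70 to -54, inner faces y = +-25.5.
- bridge (a point): Centre of the underside of the aluminium bridge over the tray's front part, 32 mm above the tray floor and 46 mm ahead of point bay; axes as the car's. The bridge is 30 mm along x, 69 wide, 10 thick, on two posts 51 mm apart inside. The pack must go nose first below it.
- front_stop (a point): Foot of the rigid front stop's face, at the tray floor, 71 mm ahead of point bay. The stop is 14 mm high; the pack's nose is fed until it is felt to touch here.
- rear_lip (a point): Top of the rear lip's inner edge, 71 mm behind point bay and 6 mm above the tray floor; the lip is 7 mm thick. The pack cannot be lowered level: the nose goes under the bridge while the tail is held just higher than this lip (a nose-down tilt of 4 to 5 degrees fits, above about 10 it jams), then the tail is lowered in front of the lip.
- lock_seat (a point): Centre of the pin's bore at the top face of the bridge, 46 mm ahead of point bay, 77 mm above the table; axes as the car's. On the bridge stand two dark steel cheeks 15 mm high and 28 long, either side of a slot 9 mm wide that runs along the car's y.
- pin: Loose locking pin, 80 g, in the bridge's bore. Origin on its axis at the underside of its cross key; z up; key (6 thick, 6 high, 27 mm long) and red grip lie along its y. Shaft 8 mm diameter, to 23 below the origin. Down: key in the slot (10 degrees play), origin at lock_seat, shaft blocks the way under the bridge. Pulled up over 15 mm and turned 45 to 90 degrees either way, the key rests on the cheeks.
- pin_grip (a point): Middle of the pin's red grip, 35 mm above the pin's origin; grip 14 mm thick (pin x), 34 long (pin y), 24 high. Parked up, the pin stands 15 mm higher than when locked, by itself. Turned back in line with the slot it falls home by its own weight, but stops about 6 mm high on a pack whose groove is not below it. Pulled up more than 22 mm it leaves the bore.
- pack: Blue hard-case battery pack, loose, 138 long (x), 46 wide (y), 25 high, about 260 g, centre of mass in the middle. Origin: centre of its underside; +x points to its nose, whose last 15 mm are yellow on top. A groove 15 long, 8 deep, over the full width, crosses the top, centred 46 ahead of the origin (23 from the nose). It lies flat on the table at the start.
- pack_nose (a point): Middle of the blue pack's lower nose edge, 69 ahead of its origin.
- spare_pack: Orange pack of the same shape and size, loose on the table: leave alone.
- cup: Paper cup, 80 diameter, 110 high, standing on the table; bystander. Origin: centre of its underside.
- oil_bottle: Small white bottle, 36 diameter, 85 high, standing; bystander. Origin: centre of its underside.
- spare_wheel: Loose wheel lying flat, 84 diameter, 42 high; bystander. Origin: centre of its underside.
Things that resemble listed ones, but are neither listed nor needed, are in the scene too. Several things have the shape of the pack; the one meant has the colours described above.

How it is judged (in metres and radians):
On the way, in this order (a step that is already met when the one before it is completed fails the run):
1. the pin stands up on its cheeks by itself, out of the hand (z of pin in the frame of lock_seat between 0.0125 and 0.018 m and horizontal distance between pin and lock_seat below 0.005 m and angle between pin's own z axis and vertical below 0.15 rad and contact force between the fingers and pin below 0.1 N and contact force between pin and car above 0.2 N), for 0.2 s.
2. with the pin still up, the blue pack lies flat in the tray, nose under the bridge (x of pack in the frame of bay between -0.0045 and 0.0045 m and y of pack in the frame of bay between -0.005 and 0.005 m and z of pack in the frame of bay between -0.003 and 0.003 m and angle between pack's own z axis and vertical below 0.04 rad and x of pack_nose in the frame of bay above 0.06 m and z of pin in the frame of lock_seat between 0.0125 and 0.018 m), for 0.2 s.
At the end, for the whole second after the job is handed in: The blue pack lies flat in the tray (origin within 4.5 mm of point bay along x, 5 mm across, 3 mm in height, tilt under 0.04 rad) with its nose under the bridge; the pin is down (within 3 mm of lock_seat in height, 4 mm sideways, tilt under 0.15 rad); pack and pin are at rest (under 0.02 m/s) (x of pack in the frame of bay between -0.0045 and 0.0045 m and y of pack in the frame of bay between -0.005 and 0.005 m and z of pack in the frame of bay between -0.003 and 0.003 m and angle between pack's own z axis and vertical below 0.04 rad and x of pack_nose in the frame of bay above 0.06 m and z of pin in the frame of lock_seat between -0.003 and 0.003 m and angle between pin's own z axis and vertical below 0.15 rad and linear speed of each of pack, pin below 0.02 m/s and horizontal distance between pin and lock_seat below 0.004 m); the robot touches nothing.
It fails at once if the orange pack was shifted by more than 15 mm (distance of spare_pack from where it was at the start of the episode above 0.015 m).
It fails at once if a bystander was shifted by more than 20 mm (distance of any of cup, oil_bottle, spare_wheel from where it was at the start of the episode above 0.02 m).
It also fails if it takes over 64 s, if anything falls off the work surface, if the arm or the gripper's body presses on something with over 40 N, if the wrist force passes 120 N, or if a joint passes its speed limit or range.

## Working session

There is one attempt and no reset: what is moved stays moved. The work goes in short steps, Python scripts to look and compute and a tool call to move; the robot and the scene stay as the last step left them, time stands still between calls to the robot, and variables do not carry over. Pictures are saved under pics/ and viewed, and the job is handed in when it is done.

Besides the shell and the picture viewer there is one more tool, called after "Request:" as name(argument=value, ...), one argument or row to a line, values as JSON. jog_arm: Moves the arm, as the interface text tells. Its arguments: {"type":"object","properties":{"series":{"type":"array","items":{"type":"number"}},"squeeze":{"type":"number"}},"required":["series"]}

```bash
ls; mkdir -p pics; python3 - <<'E'
from cell import manip
import cv2
print(manip.read_state())
for n in ["scene","side","wrist"]:
    c=manip.camera(n); cv2.imwrite(f"pics/{n}0.png",c["color"])
    print(n,c["fx"],c["fy"],c["cx"],c["cy"],c["D"],c.get("pose",c.get("mount")))
E
```

```text
pics
{'clock': 0.0, 'joints': array([ 1.04342132e+00,  3.00473847e-01,  1.52156768e+00,  2.39775531e-05,
        1.32069767e+00, -6.66250017e-02]), 'qd': array([-7.42280232e-04, -4.49093911e-04,  8.39126952e-05,  6.63138665e-04,
        3.42783504e-04,  1.43961587e-04]), 'effort': array([ 3.82253011e-04, -5.31804121e+01, -3.52742600e+01,  7.09018693e-02,
        2.43693794e-02, -1.24414046e-04]), 'eef_pos': array([244.43226612, 492.43741901, 223.89047957]), 'eef_rot': array([-1.65767478,  1.56964954, -2.11843073]), 'wrist_force': array([ 0.18126377,  0.1532325 , -0.32468542]), 'moment': array([-0.02592507, -0.02397247, -0.05056404]), 'finger_gap': 94.39780380975768}
scene 442.68157957295205 442.68157957295205 316.20750723274523 241.12391738695064 [-0.05342761  0.          0.          0.          0.        ] [[-2.35198387e-01  6.64634836e-01 -7.09184217e-01  1.36702282e+03]
 [ 9.71870172e-01  1.70017020e-01 -1.62980309e-01  2.04856148e+02]
 [ 1.22509961e-02 -7.27567693e-01 -6.85926501e-01  9.08130000e+02]
 [ 0.00000000e+00  0.00000000e+00  0.00000000e+00  1.00000000e+00]]
side 501.8647614302933 501.8647614302933 322.16762953751703 234.21056040126723 [0.01250246 0.         0.         0.         0.        ] [[ 8.82460613e-01 -3.09745707e-01  3.54006870e-01 -2.94247097e+01]
 [-4.70208220e-01 -5.60166975e-01  6.81995008e-01 -1.03484614e+03]
 [-1.29420685e-02 -7.68290672e-01 -6.39970269e-01  1.07769755e+03]
 [ 0.00000000e+00  0.00000000e+00  0.00000000e+00  1.00000000e+00]]
wrist 370.9095731992837 370.9095731992837 318.6555502484962 235.51089312030203 [-0.02370821  0.          0.          0.          0.        ] [[ 2.22205983e-05 -2.34675711e-01  9.72073716e-01 -1.60961618e+02]
 [ 9.99999958e-01 -2.77324465e-04 -8.98099721e-05  4.46530039e-04]
 [ 2.90656042e-04  9.72073677e-01  2.34675695e-01 -6.83898202e+01]
 [ 0.00000000e+00  0.00000000e+00  0.00000000e+00  1.00000000e+00]]
```

View pics/scene0.png

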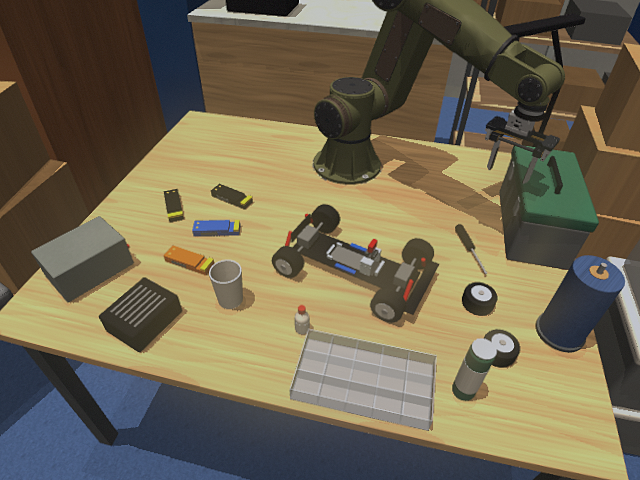

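View pics/side0.png

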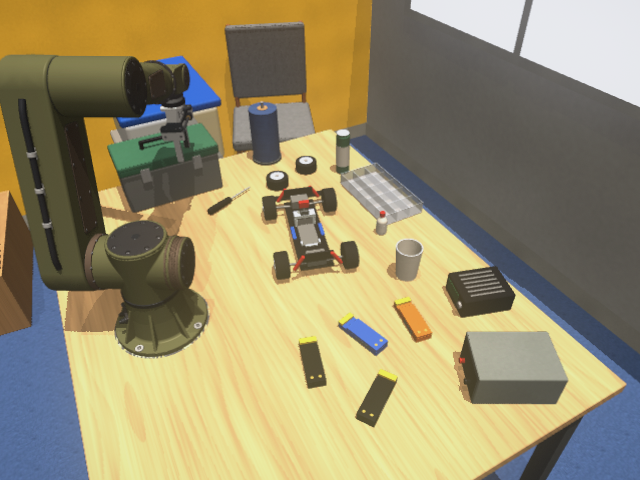

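View pics/wrist0.png

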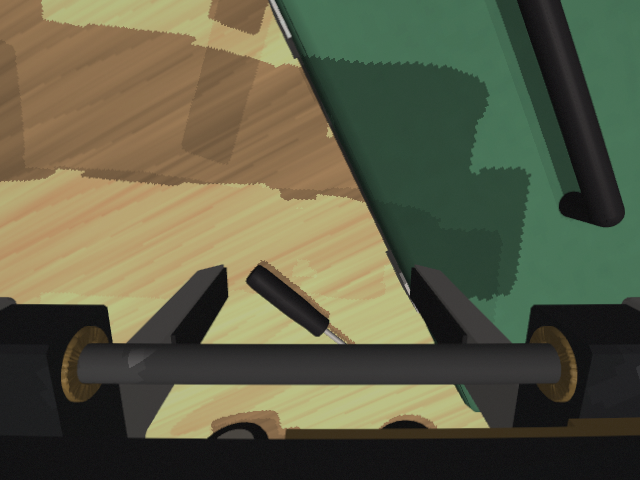

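The blue pack with its yellow nose is at scene (217,228) and side (362,334). The two black packs and the orange one are lookalikes. The car's red pin is at scene (372,245).

```bash
cat > h.py <<'E'
import numpy as np, cv2
from scipy.spatial.transform import Rotation as R
from cell import manip
def K(c): return np.array([[c["fx"],0,c["cx"]],[0,c["fy"],c["cy"]],[0,0,1.]])
def wpose(c,st=None):
    if "pose" in c: return np.array(c["pose"])
    T=np.eye(4); T[:3,:3]=R.from_euler('xyz',st["eef_rot"]).as_matrix(); T[:3,3]=st["eef_pos"]
    return T@np.array(c["mount"])
def ray(c,P,uv):
    n=cv2.undistortPoints(np.array(uv,float).reshape(-1,1,2),K(c),np.array(c["D"],float)).reshape(-1,2)
    return np.c_[n,np.ones(len(n))]@P[:3,:3].T, P[:3,3]
def atz(c,P,uv,z):
    d,o=ray(c,P,uv); return o+d*((z-o[2])/d[:,2])[:,None]
def cloud(c,P):
    H,W=c["range_z"].shape; u,v=np.meshgrid(np.arange(W),np.arange(H))
    d,o=ray(c,P,np.c_[u.ravel(),v.ravel()])
    return (o+d*c["range_z"].reshape(-1,1)).reshape(H,W,3)
def proj(c,P,X):
    Pi=np.linalg.inv(P); r=cv2.Rodrigues(Pi[:3,:3])[0]
    return cv2.projectPoints(np.array(X,float).reshape(-1,1,3),r,Pi[:3,3],K(c),np.array(c["D"],float))[0].reshape(-1,2)
def crop(c,x,y,w,h,s,name):
    im=c["color"][y:y+h,x:x+w]; cv2.imwrite(name,cv2.resize(im,None,fx=s,fy=s,interpolation=cv2.INTER_CUBIC))
E
python3 - <<'E'
from h import *
for n,b in [("scene",[(265,195,180,130),(155,180,110,100)]),("side",[(255,175,110,110),(320,290,120,80)])]:
    c=manip.camera(n)
    for i,(x,y,w,h) in enumerate(b): crop(c,x,y,w,h,min(800//w,600//h),f"pics/{n}_c{i}.png"); print(n,i,min(800//w,600//h))
    P=wpose(c); X=cloud(c,P); hsv=cv2.cvtColor(c["color"],cv2.COLOR_BGR2HSV)
    # blue pack
    x,y,w,h=b[1]
    sub=hsv[y:y+h,x:x+w]; xs=X[y:y+h,x:x+w]
    m=(sub[...,0]>100)&(sub[...,0]<130)&(sub[...,1]>120)
    p=xs[m]; print("blue",m.sum(),p.mean(0),np.percentile(p[:,2],[5,50,95]))
    m2=(sub[...,0]>24)&(sub[...,0]<34)&(sub[...,1]>200)
    p2=xs[m2]; print("yel",m2.sum(),np.median(p2,0) if m2.any() else 0)
E
```

```text
scene 0 4
scene 1 6
blue 355 [ 467.01601845 -320.24967574   28.6442332 ] [16.21523517 24.34031447 27.08256001]
yel 3 [ 452.34503956 -260.34754515   26.80762243]
side 0 5
side 1 6
blue 544 [ 456.64907561 -331.44963472   31.47158913] [17.13782735 24.0994336  28.0815842 ]
yel 0 0
```

View pics/scene_c0.png

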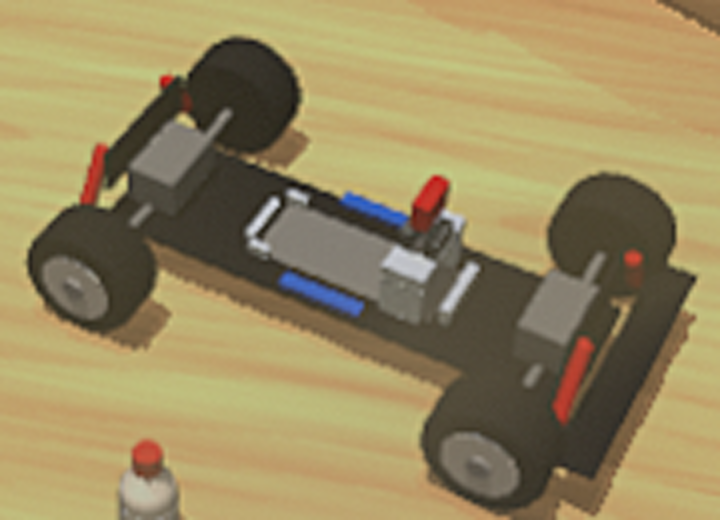

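View pics/side_c0.png

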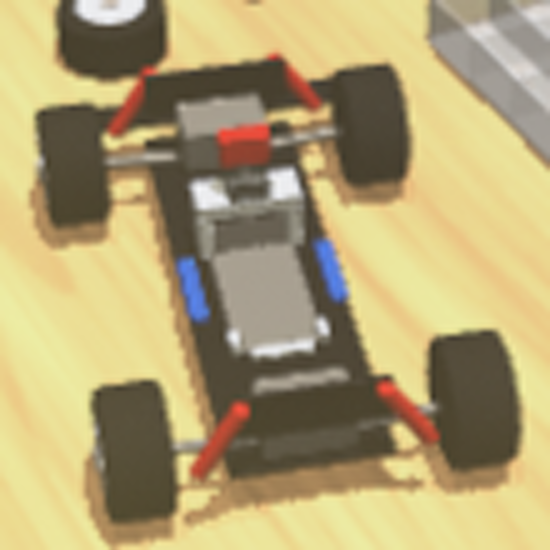

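View pics/side_c1.png

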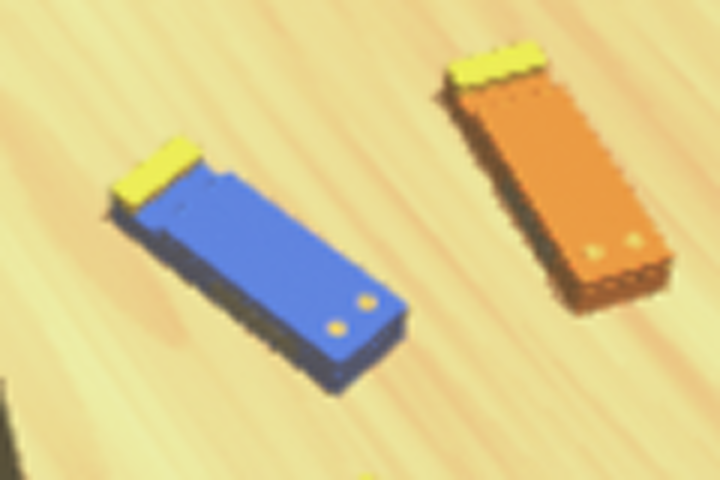

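View pics/scene_c1.png

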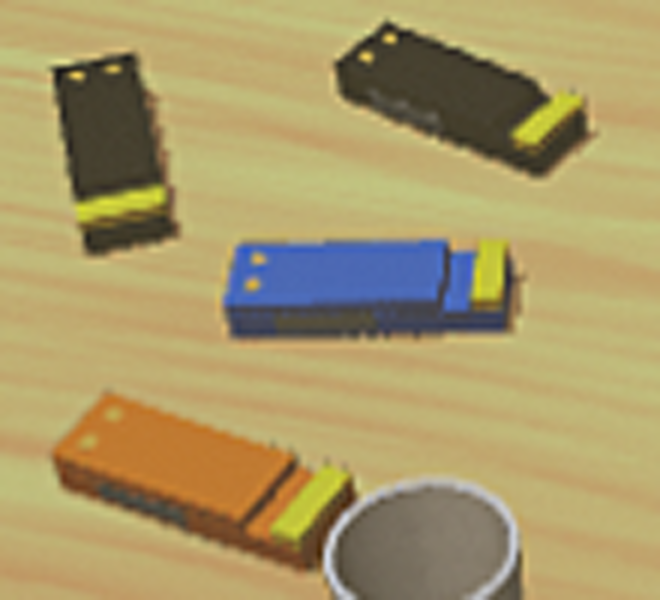

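```bash
cat > fit.py <<'E'
from h import *
from scipy.optimize import least_squares
cs={n:manip.camera(n) for n in("scene","side")}
def o(pts,off,s): return [(off[0]+(a+.5)/s-.5,off[1]+(b+.5)/s-.5) for a,b in pts]
def fit(obs,x0,name):
    def pts(p,L):
        c,s=np.cos(p[2]),np.sin(p[2]); L=np.array(L,float)
        return np.c_[p[0]+c*L[:,0]-s*L[:,1],p[1]+s*L[:,0]+c*L[:,1],L[:,2]]
    f=lambda p: np.concatenate([(proj(cs[n],wpose(cs[n]),pts(p,L))-np.array(uv)).ravel() for n,L,uv in obs])
    r=least_squares(f,x0,x_scale=[10,10,.1],loss='soft_l1'); print(name,r.x.round(3)); print(f(r.x).reshape(-1,2).round(1).tolist())
    # separate
    for ob in obs:
        f2=lambda p:(proj(cs[ob[0]],wpose(cs[ob[0]]),pts(p,ob[1]))-np.array(ob[2])).ravel()
        print('  ',ob[0],least_squares(f2,r.x,x_scale=[10,10,.1]).x.round(3))
    return r.x
LP=[(69,23,25),(69,-23,25),(-69,-23,25),(-69,23,25)]
fit([("side",LP,o([(110,190),(182,137),(407,308),(337,362)],(320,290),6)),
     ("scene",LP,o([(508,241),(502,305),(227,304),(238,243)],(155,180),6))],[460,-325,1.7],"pack")
fit([("scene",[(-150,-126,42),(145,-126,42),(31,-34.5,77),(61,-34.5,77)],o([(75,290),(480,457),(380,276),(425,286)],(265,195),4)),
     ("side",[(31,34.5,77),(31,-34.5,77),(61,34.5,77),(61,-34.5,77)],o([(196,208),(302,203),(190,180),(297,170)],(255,175),5))],[500,50,1.4],"car")
E
python3 fit.py
```

```text
pack [ 458.624 -316.525    1.837]
[[-0.1, -0.9], [-0.3, -1.0], [0.2, -0.6], [0.0, 0.4], [0.1, -0.3], [-0.4, -1.0], [-0.8, -0.3], [-0.0, -0.1]]
   side [ 457.819 -318.004    1.842]
   scene [ 460.171 -314.824    1.833]
car [512.052 116.068   1.292]
[[-0.1, -0.1], [0.1, 2.2], [0.3, -2.4], [-0.5, -0.8], [0.6, 0.2], [0.1, -1.7], [0.2, 0.4], [-0.7, -0.4]]
   scene [512.597 115.845   1.298]
   side [506.623 115.712   1.194]
```

```bash
python3 - <<'E'
from h import *
s=manip.read_state(); M=R.from_euler('xyz',s["eef_rot"]).as_matrix(); print(M.round(3)); 
y=M[:,1]; print("tool y yaw",np.arctan2(y[1],y[0]), "q1",s["joints"][0],"q6",s["joints"][5])
cx=np.array([np.cos(1.292),np.sin(1.292)]); print("pin",np.array([512,116])+46*cx)
# spread of bystanders
E
```

```text
[[-0.     0.445  0.896]
 [-0.     0.896 -0.445]
 [-1.    -0.    -0.   ]]
tool y yaw 1.1099796175233916 q1 1.0433810578709883 q6 -0.06659808151120117
pin [524.65913799 160.22381966]
```

Request:
jog_arm(
  series=[0,0,0.18,0.273,-0.358,0.016,1,0,0,0.18,0.273,-0.358,0.016,1,0,0,0.18,0.273,-0.358,0.016,1,0,0,0.18,0.273,-0.358,0.016,1,0,0,0.18,0.273,-0.358,0.016,1,0,0,0.18,0.273,-0.358,0.016,1,0,0,0.18,0.273,-0.358,0.016,1,0,0,0.18,0.273,-0.358,0.016,1,0,0,0.18,0.273,-0.358,0.016,1,0,0,0.18,0.273,-0.358,0.016,1,0,0,0.18,0.273,-0.358,0.016,1],
)

```text
clock: 1.72
eef_pos: [517.0, 135.8, 240.6]
eef_rot: [1.015, 1.571, 0.736]
wrist_force: [1.3, -0.3, -0.6]
finger_gap: 93.8
```

```bash
cat > snap.py <<'E'
import sys,pickle
from h import *
s=manip.read_state(); c=manip.camera("wrist"); n=sys.argv[1]
pickle.dump((s,c),open(f"pics/{n}.pkl","wb")); cv2.imwrite(f"pics/{n}.png",c["color"])
print(s["clock"],s["eef_pos"],s["eef_rot"],np.abs(s["qd"]).max())
E
python3 snap.py w1
```

```text
1.725 [516.97201417 135.78574674 240.56848794] [1.01535287 1.57065363 0.73627118] 0.004926044199964481
```

View pics/w1.png

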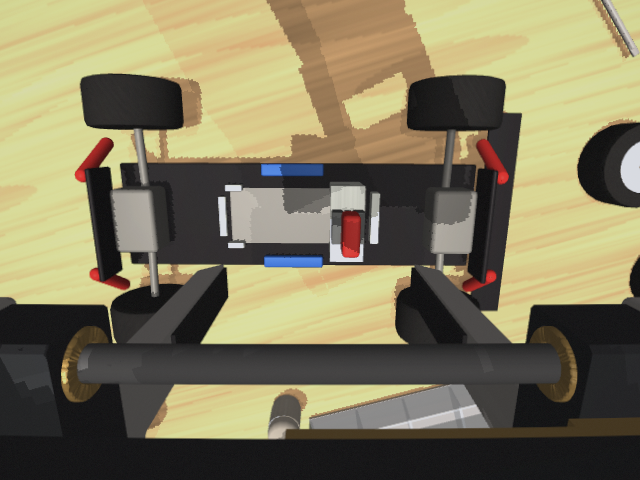

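The wrist view shows the tray at about (290,215), the pin at (351,233) and the bridge at (348,222). I'll enlarge that area for precise points.

```bash
python3 - <<'E'
from h import *; import pickle
s,c=pickle.load(open("pics/w1.pkl","rb"))
crop(c,205,155,190,120,4,"pics/w1c.png")
P=wpose(c,s);X=cloud(c,P)
# depth profile across car through tray middle column 280 
for col in (280,350,223): print(col,[(r,*X[r,col].round(0)) for r in range(150,276,6)])
E
```

```text
280 [(150, np.float64(444.0), np.float64(114.0), np.float64(0.0)), (156, np.float64(450.0), np.float64(112.0), np.float64(-1.0)), (162, np.float64(456.0), np.float64(111.0), np.float64(2.0)), (168, np.float64(461.0), np.float64(114.0), np.float64(43.0)), (174, np.float64(466.0), np.float64(112.0), np.float64(44.0)), (180, np.float64(472.0), np.float64(109.0), np.float64(35.0)), (186, np.float64(478.0), np.float64(108.0), np.float64(36.0)), (192, np.float64(483.0), np.float64(106.0), np.float64(37.0)), (198, np.float64(489.0), np.float64(104.0), np.float64(35.0)), (204, np.float64(494.0), np.float64(102.0), np.float64(37.0)), (210, np.float64(500.0), np.float64(101.0), np.float64(36.0)), (216, np.float64(506.0), np.float64(99.0), np.float64(36.0)), (222, np.float64(512.0), np.float64(97.0), np.float64(37.0)), (228, np.float64(518.0), np.float64(95.0), np.float64(36.0)), (234, np.float64(524.0), np.float64(93.0), np.float64(35.0)), (240, np.float64(530.0), np.float64(91.0), np.float64(36.0)), (246, np.float64(536.0), np.float64(89.0), np.float64(35.0)), (252, np.float64(542.0), np.floa
[... 2152 characters left out ...]
p.float64(42.0)), (210, np.float64(484.0), np.float64(48.0), np.float64(42.0)), (216, np.float64(490.0), np.float64(46.0), np.float64(42.0)), (222, np.float64(495.0), np.float64(43.0), np.float64(41.0)), (228, np.float64(501.0), np.float64(41.0), np.float64(42.0)), (234, np.float64(507.0), np.float64(39.0), np.float64(42.0)), (240, np.float64(514.0), np.float64(36.0), np.float64(36.0)), (246, np.float64(520.0), np.float64(33.0), np.float64(35.0)), (252, np.float64(526.0), np.float64(31.0), np.float64(36.0)), (258, np.float64(532.0), np.float64(29.0), np.float64(36.0)), (264, np.float64(538.0), np.float64(27.0), np.float64(35.0)), (270, np.float64(496.0), np.float64(92.0), np.float64(226.0))]
```

View pics/w1c.png

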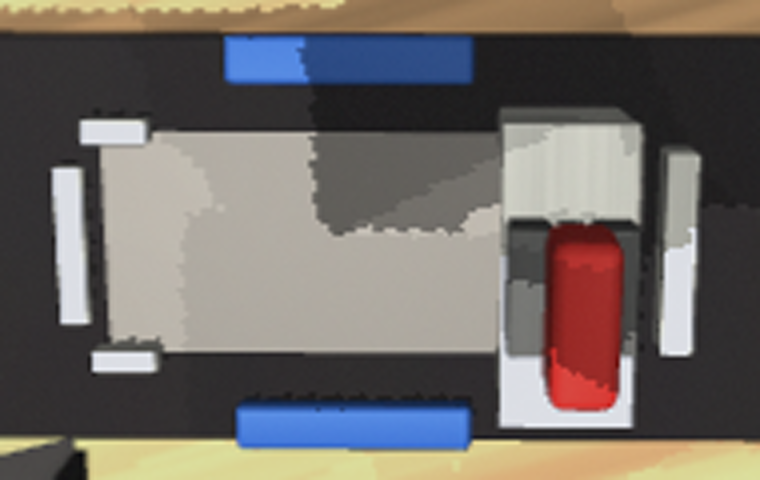

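```bash
cat > fitw.py <<'E'
from h import *; import pickle
from scipy.optimize import least_squares
s,c=pickle.load(open("pics/w1.pkl","rb")); P=wpose(c,s)
o=lambda pts:[(205+(a+.5)/4-.5,155+(b+.5)/4-.5) for a,b in pts]
L=np.array([(31,34.5,77),(61,34.5,77),(31,-34.5,77),(61,-34.5,77),(-70,25.5,44),(-54,25.5,44),(-70,-25.5,44),(-54,-25.5,44),(-71,0,41),(71,0,49)],float)
uv=np.array(o([(500,123),(641,124),(499,427),(632,428),(82,145),(150,143),(92,352),(157,350),(86,246),(664,253)]))
def pts(p,L):
    cc,ss=np.cos(p[2]),np.sin(p[2]); return np.c_[p[0]+cc*L[:,0]-ss*L[:,1],p[1]+ss*L[:,0]+cc*L[:,1],L[:,2]+p[3]]
f=lambda p:(proj(c,P,pts(p,L))-uv).ravel()
r=least_squares(f,[512,116,1.292,0],x_scale=[10,10,.1,5],loss='soft_l1');print(r.x.round(3));print(f(r.x).reshape(-1,2).round(1).tolist())
p=r.x; print("seat",pts(p,np.array([[46,0,77.]])))
g=atz(c,P,o([(585,318),(550,226),(618,226),(548,405),(618,405)]),124+p[3]);print("grip top",g.round(1))
w=[g[1]-g[3],g[2]-g[4]]; print([np.arctan2(a[1],a[0])-p[2] for a in w])
E
python3 fitw.py
```

```text
[510.85  116.124   1.287  -0.556]
[[1.0, 0.1], [0.0, 0.0], [0.3, -0.4], [-0.2, -0.5], [-0.2, 0.1], [-0.7, 0.6], [0.1, -0.6], [-0.2, -0.1], [-0.1, 0.2], [-0.1, 0.5]]
seat [[523.71596732 160.28794616  76.44377177]]
grip top [[521.6 160.4 123.4]
 [502.4 158.6 123.4]
 [506.  171.  123.4]
 [536.5 149.  123.4]
 [540.3 162.1 123.4]]
[np.float64(1.5786952475713107), np.float64(1.6004805769768091)]
```

Request:
jog_arm(
  series=[0,0,0,0.0055,0.0257,-0.04,0,0,0,0,0.0055,0.0257,-0.09,-0.2,0,0,0,0.0055,0.0257,-0.1245,-0.3,0,0,0,0.0055,0.0257,-0.1245,-0.4,0,0,0,0.0055,0.0257,-0.1245,-0.4,0,0,0,0.0055,0.0257,-0.1245,-0.4],
  squeeze=15,
)

```text
clock: 2.52
eef_pos: [523.7, 160.6, 117.7]
eef_rot: [0.515, 1.568, 0.234]
wrist_force: [0.8, -0.3, -1.1]
finger_gap: 37.4
```

```bash
python3 snap.py w2; python3 -c "
from h import *
s=manip.read_state();print(s['wrist_force'],s['finger_gap'])"
```

```text
2.525 [523.74947086 160.60886187 117.71073095] [0.51492785 1.56805047 0.23435284] 0.007195725202662259
[-0.20190534 -0.16947924  0.34939115] 33.878401452612565
```

View pics/w2.png

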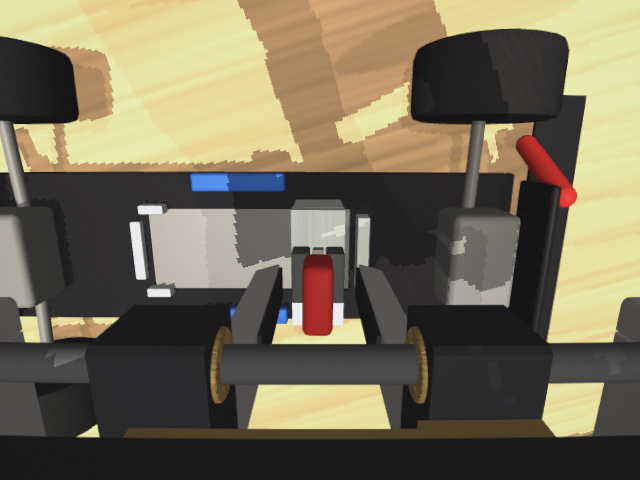

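Request:
jog_arm(
  series=[0,0,0,0,0,-0.001,-1,0,0,0,0,0,-0.001,-1,0,0,0,0,0,-0.001,-1,0,0,0,0,0,-0.001,-1,0,0,0,0,0,-0.001,-1],
  squeeze=25,
)

```text
clock: 3.2
eef_pos: [523.1, 160.3, 115.1]
eef_rot: [0.251, 1.571, -0.03]
wrist_force: [-0.6, 0.1, 3.6]
finger_gap: 13.9
```

Request:
jog_arm(
  series=[0,0,0,0,0,0.01,-1,0,0,0,0,0,0.0185,-1,0,0,0,0,0,0.0185,-1,0,0,0,0,0,0.0185,-1],
)

```text
clock: 3.7
eef_pos: [523.0, 160.3, 133.3]
eef_rot: [-2.768, 1.571, -3.049]
wrist_force: [0.8, -0.2, -0.9]
finger_gap: 13.8
```

```bash
python3 snap.py w3
```

```text
3.7 [522.96356311 160.30751428 133.33248702] [-2.76827685  1.57061538 -3.04907717] 0.003985858468343146
```

View pics/w3.png

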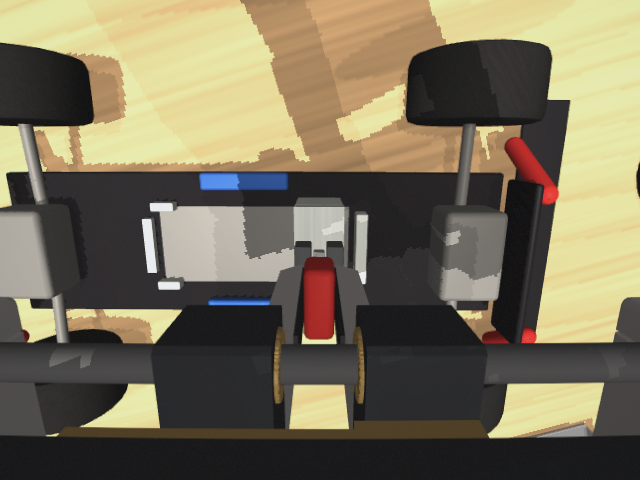

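Request:
jog_arm(
  series=[0,0,-0.18,0,0,0,-1,0,0,-0.36,0,0,0,-1,0,0,-0.54,0,0,0,-1,0,0,-0.72,0,0,0,-1,0,0,-0.9,0,0,0,-1,0,0,-1.05,0,0,0,-1,0,0,-1.2,0,0,0,-1,0,0,-1.2,0,0,0,-1,0,0,-1.2,0,0,-0.002,-1,0,0,-1.2,0,0,-0.003,-1,0,0,-1.2,0,0,-0.003,-1],
)

```text
clock: 5.12
eef_pos: [523.3, 160.5, 130.5]
eef_rot: [1.935, 1.57, 0.455]
wrist_force: [4.8, 3.8, 0.6]
finger_gap: 13.9
```

```bash
python3 snap.py w4
```

```text
5.125 [523.32694733 160.49206399 130.54851141] [1.93481317 1.5699007  0.45511845] 0.002325758582217235
```

View pics/w4.png

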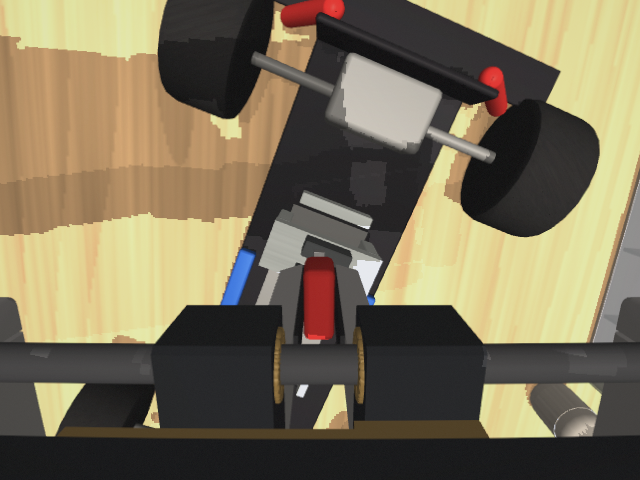

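Request:
jog_arm(
  series=[0,0,0,0,0,-0.0008,-1,0,0,0,0,0,-0.0008,-1,0,0,0,0,0,-0.0008,-0.5,0,0,0,0,0,-0.0008,-0.3,0,0,0,0,0,-0.0008,-0.2,0,0,0,0,0,0.04,0,0,0,0,0,0,0.08,0,0,0,0,0,0,0.08,0],
)

```text
clock: 6.18
eef_pos: [524.0, 160.5, 213.2]
eef_rot: [1.691, 1.566, 0.21]
wrist_force: [-0.6, -0.2, 0.1]
finger_gap: 46.7
```

```bash
python3 snap.py w5; python3 - <<'E'
from h import *
c=manip.camera("side"); crop(c,255,175,110,110,5,"pics/s5.png")
E
```

```text
6.175 [523.9544971  160.48133638 213.16497492] [1.69066988 1.56612612 0.2099818 ] 0.06433662563261852
```

View pics/w5.png

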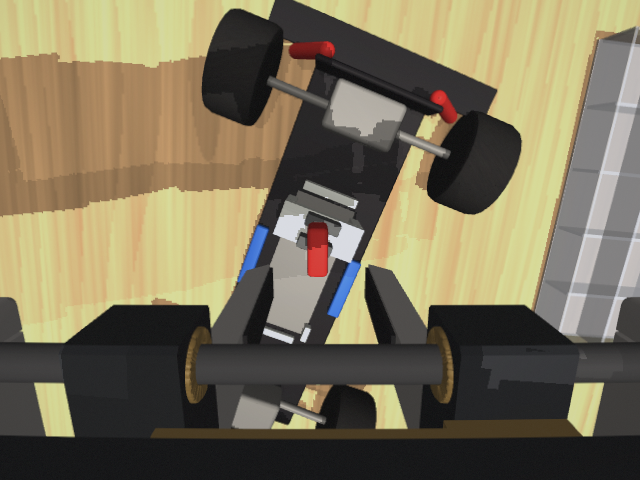

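View pics/s5.png

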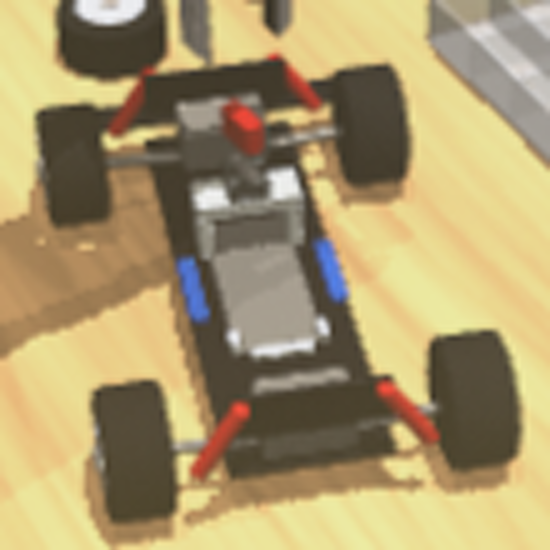

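Request:
jog_arm(
  series=[0,0,0.176,-0.0645,-0.477,0.01,0.6,0,0,0.176,-0.0645,-0.477,0.01,0.6,0,0,0.176,-0.0645,-0.477,0.01,0.6,0,0,0.176,-0.0645,-0.477,0.01,0.6,0,0,0.176,-0.0645,-0.477,0.01,0.6,0,0,0.176,-0.0645,-0.477,0.01,0.6,0,0,0.176,-0.0645,-0.477,0.01,0.6,0,0,0.176,-0.0645,-0.477,0.01,0.6,0,0,0.176,-0.0645,-0.477,0.01,0.6,0,0,0.176,-0.0645,-0.477,0.01,0.6,0,0,0.176,-0.0645,-0.477,0.01,0.6],
)

```text
clock: 7.65
eef_pos: [458.8, -315.6, 220.1]
eef_rot: [-2.549, 1.57, 2.431]
wrist_force: [-0.4, -0.1, -0.2]
finger_gap: 75.0
```

```bash
python3 snap.py w6; python3 - <<'E'
from h import *; import pickle
s,c=pickle.load(open("pics/w5.pkl","rb")); X=cloud(c,wpose(c,s)); print(X[235:265:6,317])
E
```

```text
7.65 [ 458.78781151 -315.5575416   220.06709706] [-2.54863685  1.57005187  2.43114871] 0.0051116693519381775
[[521.60606217 172.09747951 139.3465046 ]
 [521.96422454 168.07301599 139.31638166]
 [522.30481781 164.24976017 140.14255776]
 [522.66358102 160.21895333 140.26676388]
 [523.06710364 155.67784809 138.82684287]]
```

View pics/w6.png

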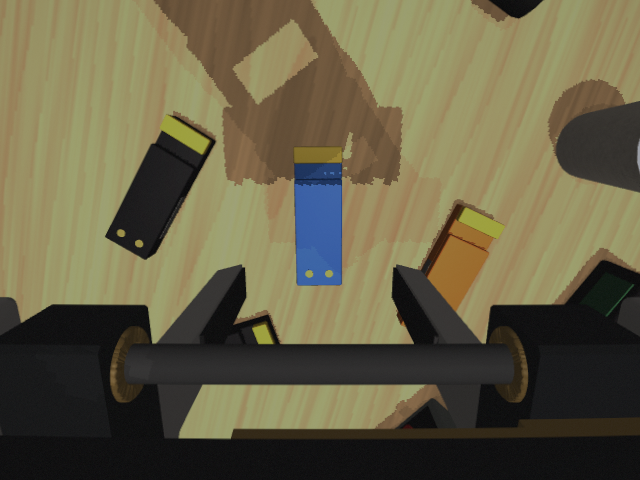

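Pin top reads 139 mm, so it is parked. Blue pack with yellow nose at wrist (318,216). The black lookalikes are at (160,187) and (255,330), the orange pack at (460,255). Enlarging to confirm blue.

```bash
python3 - <<'E'
from h import *; import pickle
s,c=pickle.load(open("pics/w6.pkl","rb")); crop(c,270,135,100,160,3.7,"pics/w6c.png"); crop(c,390,190,130,150,4,"pics/w6d.png")
E
```

```text
(no output)
```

View pics/w6c.png

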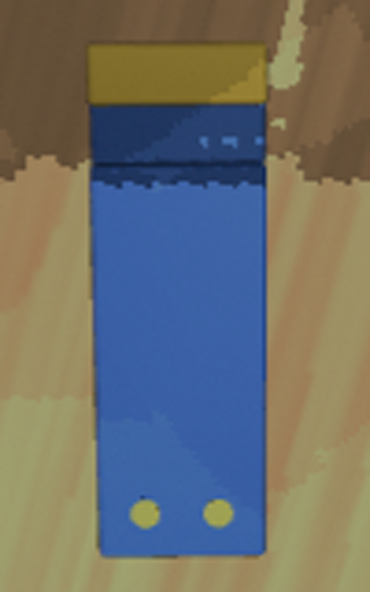

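View pics/w6d.png

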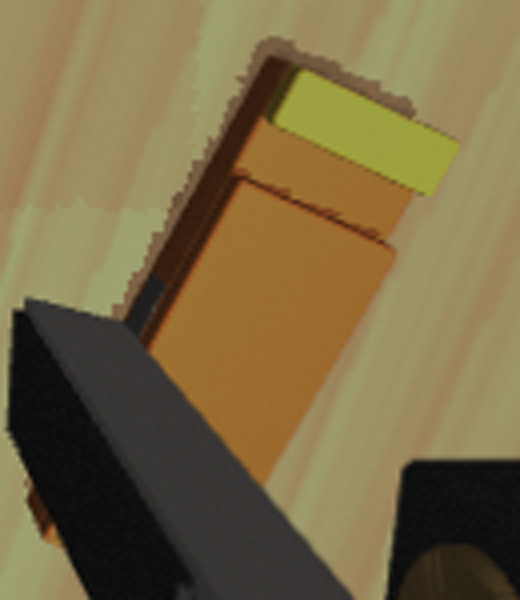

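```bash
python3 - <<'E'
from h import *; import pickle
from scipy.optimize import least_squares
s,c=pickle.load(open("pics/w6.pkl","rb")); P=wpose(c,s)
uv=np.array([(270+(a+.5)/3.7-.5,135+(b+.5)/3.7-.5) for a,b in [(89,44),(266,44),(266,553),(100,555)]])
L=np.array([(69,23,25),(69,-23,25),(-69,-23,25),(-69,23,25)],float)
def pts(p,L):
    cc,ss=np.cos(p[2]),np.sin(p[2]); return np.c_[p[0]+cc*L[:,0]-ss*L[:,1],p[1]+ss*L[:,0]+cc*L[:,1],L[:,2]+p[3]]
f=lambda p:(proj(c,P,pts(p,L))-uv).ravel()
r=least_squares(f,[458,-316,1.84,0],x_scale=[10,10,.1,5]);p=r.x;print(p.round(3),f(p).reshape(-1,2).round(1).tolist())
q=[(390+(a+.5)/4-.5,190+(b+.5)/4-.5) for a,b in [(270,55),(45,545)]]
g=atz(c,P,q,0); cc,ss=np.cos(p[2]),np.sin(p[2])
print(g, [(cc*(a-p[0])+ss*(b-p[1]),-ss*(a-p[0])+cc*(b-p[1])) for a,b,_ in g])
E
```

```text
[ 458.2   -316.951    1.848   -3.348] [[-0.4, 0.3], [0.5, -0.2], [-0.1, -0.0], [0.1, -0.1]]
[[ 594.00635413 -267.5263392     0.        ]
 [ 581.26373491 -415.0854886     0.        ]] [(np.float64(10.393182031497759), np.float64(-144.14600691070498)), (np.float64(-128.05318186448454), np.float64(-91.52774734021507))]
```

Request:
jog_arm(
  series=[0,0,0.008,0.0058,-0.0213,-0.06,0.6,0,0,0.008,0.0058,-0.0213,-0.12,0.6,0,0,0.008,0.0058,-0.0213,-0.17,0.6,0,0,0.008,0.0058,-0.0213,-0.1925,0.6,0,0,0.008,0.0058,-0.0213,-0.1925,0.6,0,0,0.008,0.0058,-0.0213,-0.1925,0.3,0,0,0.008,0.0058,-0.0213,-0.1925,-1,0,0,0.008,0.0058,-0.0213,-0.1925,-1,0,0,0.008,0.0058,-0.0213,-0.1925,-1,0,0,0.008,0.0058,-0.0213,-0.1925,-1,0,0,0.008,0.0058,-0.0213,-0.1925,-1],
  squeeze=45,
)

```text
clock: 9.07
eef_pos: [464.7, -338.1, 28.7]
eef_rot: [0.668, 1.57, -0.628]
wrist_force: [-0.9, 1.8, 6.1]
finger_gap: 45.8
```

```bash
python3 snap.py w7
```

```text
9.075 [ 464.65584871 -338.14429286   28.69104446] [ 0.66823264  1.56981207 -0.62848615] 0.0013317829284252365
```

View pics/w7.png

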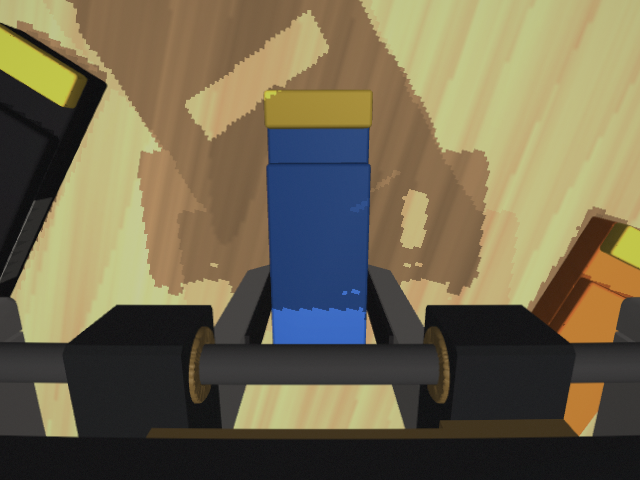

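```bash
python3 - <<'E'
from h import *; import pickle
s,c=pickle.load(open("pics/w7.pkl","rb")); P=wpose(c,s)
crop(c,240,80,160,110,5,"pics/w7c.png")
g=atz(c,P,[(265,91),(372,91)],25); T=np.eye(4);M=R.from_euler('xyz',s["eef_rot"]).as_matrix()
print(g,(g-s["eef_pos"])@M)
E
```

```text
[[ 418.06076318 -256.99943959   25.        ]
 [ 461.20279569 -244.88390763   25.        ]] [[  3.60698916 -22.8955758  -90.73034363]
 [  3.63432716  21.9153621  -90.71689704]]
```

View pics/w7c.png

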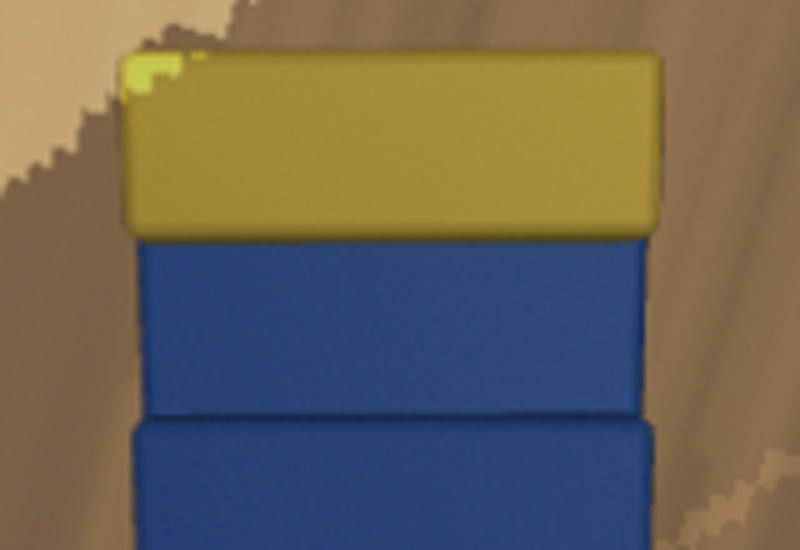

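```bash
cat > tgt.py <<'E'
import numpy as np,sys
from scipy.spatial.transform import Rotation as R
CAR=np.array([510.85,116.12]);YAW=1.287;FL=35.
def tcp(xn,zn,t,yo=0,lx=-21.7,lz=28.7):
    c,s=np.cos(t),np.sin(t); x=xn-69*c+lx*c+lz*s; z=zn+69*s-lx*s+lz*c
    u=np.array([np.cos(YAW),np.sin(YAW)]);v=np.array([-u[1],u[0]])
    return np.r_[CAR+x*u+yo*v,FL+z]
def rot(t,yaw0): # total from tool with yaw_y yaw0 vertical
    return (R.from_rotvec(t*np.array([-np.sin(YAW),np.cos(YAW),0]))*R.from_euler('z',YAW-np.pi/2-yaw0)).as_rotvec()
E
python3 - <<'E'
from tgt import *
from h import manip
s=manip.read_state();M=R.from_euler('xyz',s["eef_rot"]).as_matrix();print(M.round(4),np.arctan2(M[1,1],M[0,1]))
C=np.array([464.36,-338.0,27.15])
print("hi",tcp(15,110,0)-C, rot(0,.274),"tilt",rot(.08,.274))
print("hi tilt",tcp(15,110,.08)-C, "low",tcp(20,2,.08)-C)
E
```

```text
[[ 7.000e-04  9.627e-01  2.706e-01]
 [-5.000e-04  2.706e-01 -9.627e-01]
 [-1.000e+00  6.000e-04  7.000e-04]] 0.2740382010121618
hi [ 25.29383884 381.448047   146.55      ] [ 0.          0.         -0.55779633] tilt [-8.10451863e-02  3.96975740e-04 -5.57495685e-01]
hi tilt [ 26.01726269 383.92833688 153.70647171] low [ 27.41727334 388.72833377  45.70647171]
```

Request:
jog_arm(
  series=[0,0,0,0,0,0.05,-1,0,0,0,0,0,0.11,-1,0,0,0,0,0,0.155,-1,0,0,-0.08,0.002,0.05,0.154,-1,0,0,-0.16,0.006,0.11,0.154,-1,0,0,-0.24,0.01,0.17,0.154,-1,0,0,-0.32,0.014,0.23,0.154,-1,0,0,-0.42,0.018,0.29,0.154,-1,0,0,-0.5,0.022,0.34,0.154,-1,-0.081,0,-0.557,0.026,0.384,0.154,-1,-0.081,0,-0.557,0.026,0.384,0.154,-1,-0.081,0,-0.557,0.026,0.384,0.154,-1],
)

```text
clock: 10.62
eef_pos: [490.1, 45.8, 181.6]
eef_rot: [-0.006, 1.491, -1.859]
wrist_force: [0.1, -0.5, -2.9]
finger_gap: 45.7
```

```bash
python3 snap.py w8; python3 - <<'E'
from h import *
c=manip.camera("side"); crop(c,245,150,130,130,4.6,"pics/s8.png")
E
```

```text
10.625 [490.11106531  45.83655116 181.63266701] [-0.00560317  1.49091884 -1.85864479] 0.030836244047147847
```

View pics/w8.png

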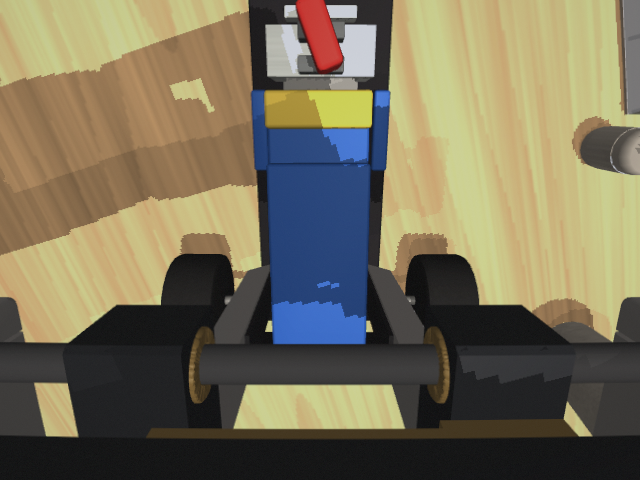

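View pics/s8.png

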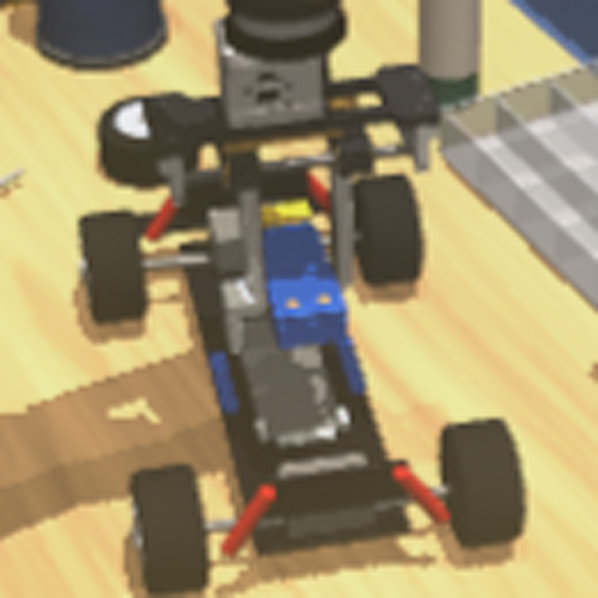

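```bash
python3 - <<'E'
from h import *; import pickle
s,c=pickle.load(open("pics/w8.pkl","rb")); crop(c,235,0,170,140,4.25,"pics/w8c.png")
E
```

```text
(no output)
```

View pics/w8c.png

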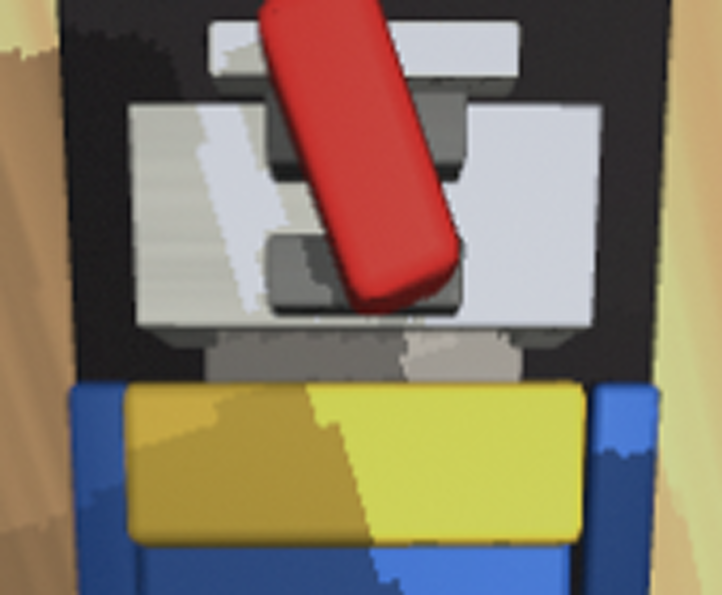

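```bash
python3 - <<'E'
from tgt import *
C=np.array([490.36,46.0,181.15])
for a in [(15,60,.08,-1.2),(20,6,.08,-1.2)]: print(a,(tcp(*a)-C).round(1))
E
```

```text
(15, 60, 0.08, -1.2) [  1.2  -0.4 -50.3]
(20, 6, 0.08, -1.2) [   2.6    4.4 -104.3]
```

Request:
jog_arm(
  series=[0,0,0,0.0012,-0.0004,-0.05,-1,0,0,0,0.002,0.002,-0.085,-1,0,0,0,0.0026,0.0044,-0.104,-1,0,0,0,0.0026,0.0044,-0.104,-1,0,0,0,0.0026,0.0044,-0.104,-1],
)

```text
clock: 11.35
eef_pos: [493.4, 49.8, 78.9]
eef_rot: [0.019, 1.491, -1.836]
wrist_force: [0.5, 0.0, -3.0]
finger_gap: 45.6
```

```bash
python3 snap.py w9; python3 - <<'E'
from h import *; import pickle
s,c=pickle.load(open("pics/w9.pkl","rb")); crop(c,195,0,240,180,3.3,"pics/w9c.png")
c=manip.camera("side"); crop(c,245,150,130,130,4.6,"pics/s9.png")
c=manip.camera("scene"); crop(c,265,160,180,150,4.4,"pics/sc9.png")
E
```

```text
11.35 [493.43549822  49.78037882  78.88705641] [ 0.01874276  1.4912945  -1.83635884] 0.008221332385953945
```

View pics/w9c.png

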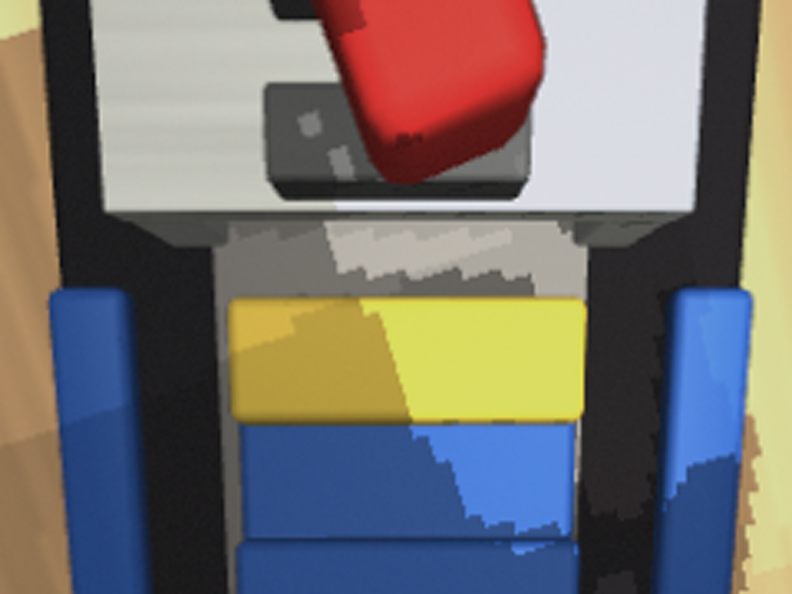

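View pics/s9.png

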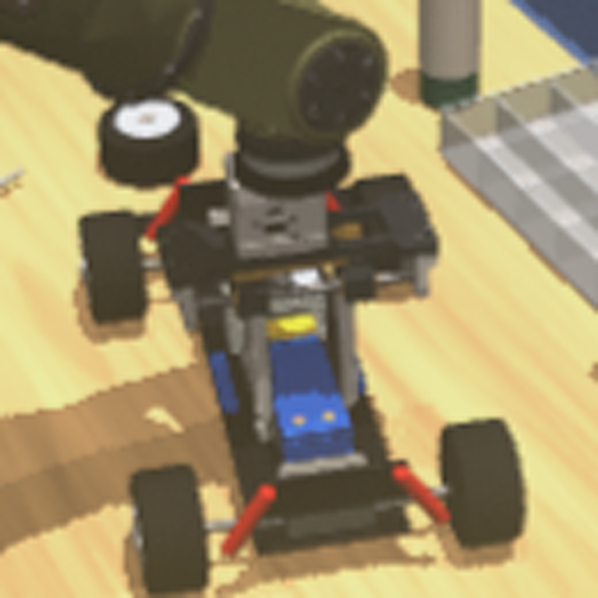

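View pics/sc9.png

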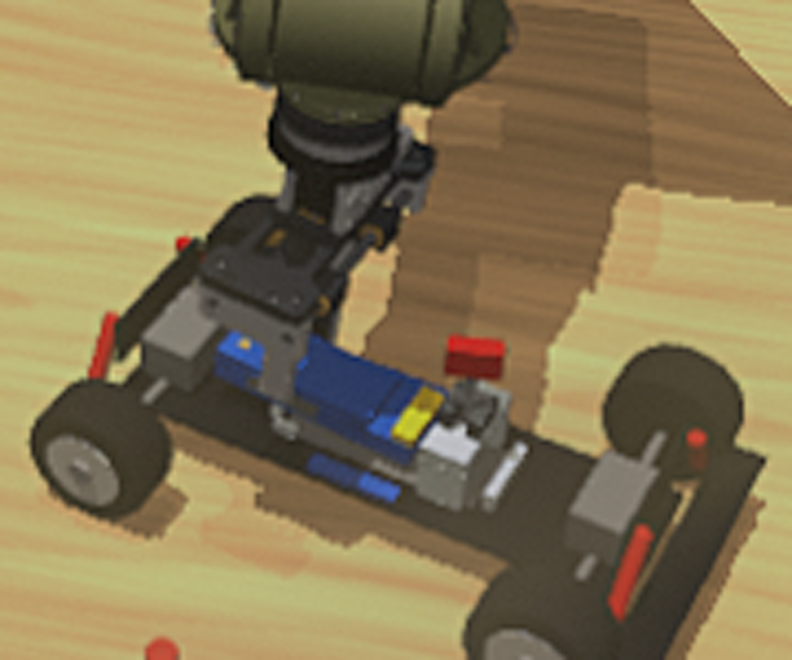

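```bash
python3 - <<'E'
from tgt import *
C=np.array([492.96,50.4,77.15])
for a in [(20,2,.08,-.2),(35,1.5,.08,-.2),(50,1.5,.08,-.2),(62,1.5,.08,-.2),(68,1.5,.08,-.2)]: print(a,(tcp(*a)-C).round(1))
E
```

```text
(20, 2, 0.08, -0.2) [-1.   0.3 -4.3]
(35, 1.5, 0.08, -0.2) [ 3.2 14.7 -4.8]
(50, 1.5, 0.08, -0.2) [ 7.4 29.1 -4.8]
(62, 1.5, 0.08, -0.2) [10.8 40.6 -4.8]
(68, 1.5, 0.08, -0.2) [12.4 46.4 -4.8]
```

Request:
jog_arm(
  series=[0,0,0,-0.001,0.0003,-0.003,-1,0,0,0,-0.001,0.0003,-0.0045,-1,0,0,0,-0.001,0.0003,-0.0045,-1,0,0,0,0.001,0.0075,-0.0048,-1,0,0,0,0.0032,0.0147,-0.0048,-1,0,0,0,0.0032,0.0147,-0.0048,-1,0,0,0,0.0032,0.0147,-0.0048,-1],
)

```text
clock: 12.38
eef_pos: [496.1, 65.2, 73.1]
eef_rot: [0.003, 1.491, -1.851]
wrist_force: [-0.0, 0.9, -3.6]
finger_gap: 45.5
```

```bash
python3 snap.py w10; python3 - <<'E'
from h import *; import pickle
s,c=pickle.load(open("pics/w10.pkl","rb")); print(s["wrist_force"],s["moment"]); crop(c,195,0,240,180,3.3,"pics/w10c.png")
E
```

```text
12.375 [496.10751481  65.20837904  73.0996113 ] [ 0.00277555  1.49074954 -1.85096759] 0.004243970511506402
[-0.04343276  0.89213334 -3.59415276] [-0.02173684  0.08054305  0.03851147]
```

View pics/w10c.png

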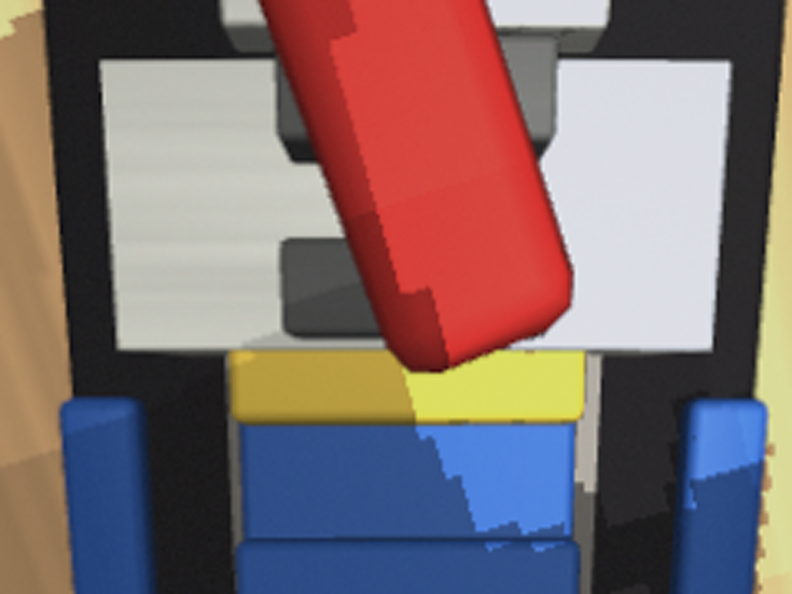

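Request:
jog_arm(
  series=[0,0,0,0.0007,-0.0002,0,-1,0,0,0,0.0028,0.007,0,-1,0,0,0,0.0049,0.0142,0,-1,0,0,0,0.0066,0.02,0,-1,0,0,0,0.0083,0.0257,0,-1,0,0,0,0.0083,0.0257,0,-1,0,0,0,0.0083,0.0257,0,-1],
)

```text
clock: 13.3
eef_pos: [504.4, 90.8, 73.1]
eef_rot: [0.003, 1.491, -1.851]
wrist_force: [-0.3, -0.6, -2.8]
finger_gap: 45.7
```

```bash
python3 snap.py w11; python3 - <<'E'
from h import *; import pickle
s,c=pickle.load(open("pics/w11.pkl","rb")); print(s["wrist_force"],s["moment"])
c=manip.camera("side"); crop(c,245,150,130,130,4.6,"pics/s11.png")
c=manip.camera("scene"); crop(c,265,160,180,150,4.4,"pics/sc11.png")
E
```

```text
13.3 [504.39162999  90.76045853  73.09668664] [ 0.00293131  1.49073412 -1.85110523] 0.0034485614682143928
[-0.28246243 -0.55340502 -2.7874312 ] [6.28734752e-05 1.09197615e-01 3.08956023e-02]
```

View pics/w11.png

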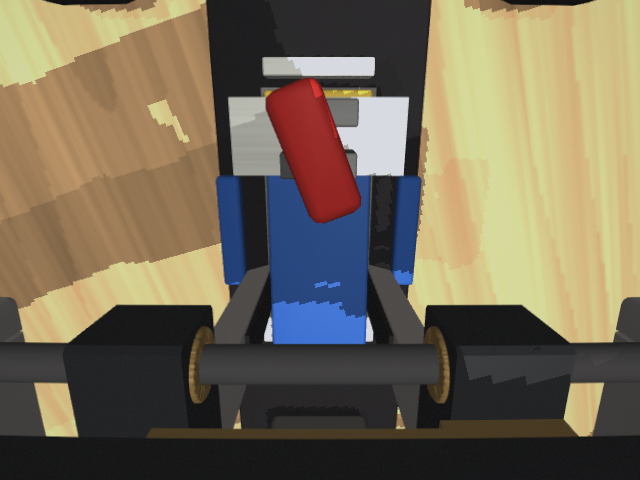

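View pics/s11.png

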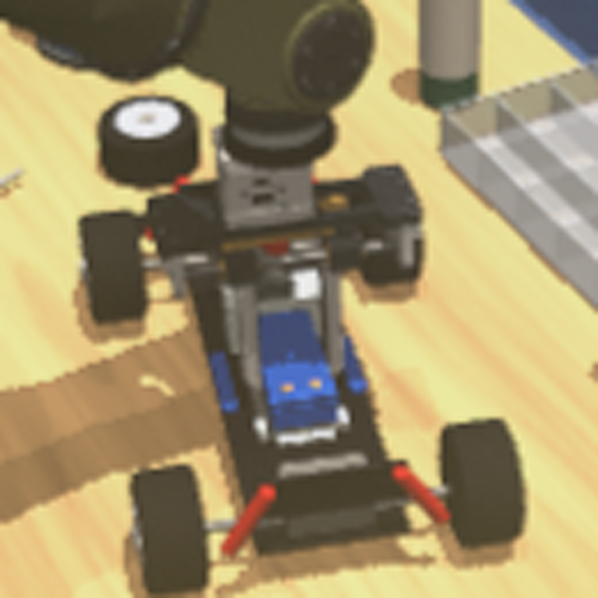

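View pics/sc11.png

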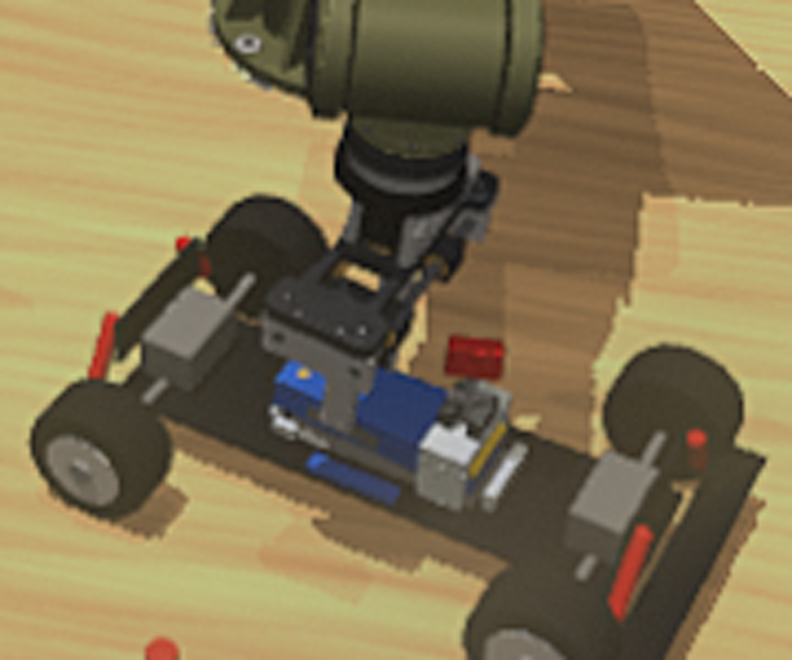

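Request:
jog_arm(
  series=[0,0,0,0.0008,0.0029,0,-1,0,0,0,0.0017,0.0058,0,-1,0,0,0,0.002,0.0067,0,-1,0,0,0,0.002,0.0067,0,-1,0,0,0,0.002,0.0067,0,-1],
)

```text
clock: 14.08
eef_pos: [506.5, 97.5, 73.2]
eef_rot: [0.005, 1.491, -1.849]
wrist_force: [-0.1, -0.5, -4.1]
finger_gap: 45.9
```

Request:
jog_arm(
  series=[0,0,0,0.0003,0.001,0,-1,0,0,0,0.0003,0.001,0,-1],
)

```text
clock: 14.32
eef_pos: [506.6, 98.1, 73.1]
eef_rot: [0.0, 1.49, -1.854]
wrist_force: [-0.3, -4.3, -2.6]
finger_gap: 45.6
```

Request:
jog_arm(
  series=[0,0,0,0.0003,0.001,0,-1,0,0,0,0.0003,0.001,0,-1],
)

```text
clock: 14.58
eef_pos: [506.6, 98.2, 73.1]
eef_rot: [-0.007, 1.488, -1.861]
wrist_force: [-3.9, -13.3, -0.1]
finger_gap: 45.8
```

```bash
python3 - <<'E'
from tgt import *
from h import manip
s=manip.read_state();M=R.from_euler('xyz',s["eef_rot"]).as_matrix()
C=np.array([507.06,99.5,72.35]); B=np.array([506.2,96.7,72.35]); b=tcp(69.6,1.5,.08)
print(b,B-C)
for t,z in [(.08,1.5),(.06,1),(.04,.7),(.02,.4),(0,.2),(0,-.3)]: print(t,(tcp(69.6,z,t)-b+B-C).round(1), -(0.08-t)*np.array([-np.sin(YAW),np.cos(YAW)]))
E
```

```text
[505.66537893  98.34430297  72.35647171] [-0.86 -2.8   0.  ]
0.08 [-0.9 -2.8  0. ] [ 0. -0.]
0.06 [-1.1 -3.5 -2.3] [ 0.01919999 -0.00560004]
0.04 [-1.2 -4.1 -4.4] [ 0.03839998 -0.01120009]
0.02 [-1.4 -4.7 -6.4] [ 0.05759996 -0.01680013]
0 [-1.6 -5.3 -8.5] [ 0.07679995 -0.02240017]
0 [-1.6 -5.3 -9. ] [ 0.07679995 -0.02240017]
```

Request:
jog_arm(
  series=[0,0,0,-0.0009,-0.0028,0,-1,0,0,0,-0.0009,-0.0028,0,-1,0.0192,-0.0056,0,-0.0011,-0.0035,-0.0023,-1,0.0384,-0.0112,0,-0.0012,-0.0041,-0.0044,-1,0.0576,-0.0168,0,-0.0014,-0.0047,-0.0064,-1,0.0768,-0.0224,0,-0.0016,-0.0053,-0.0082,-1,0.0768,-0.0224,0,-0.0016,-0.0053,-0.009,-1,0.0768,-0.0224,0,-0.0016,-0.0053,-0.009,-1],
)

```text
clock: 15.58
eef_pos: [505.5, 94.2, 64.1]
eef_rot: [1.284, 1.57, -0.57]
wrist_force: [0.7, -0.1, -3.8]
finger_gap: 45.4
```

```bash
python3 snap.py w12; python3 - <<'E'
from h import *; import pickle
s,c=pickle.load(open("pics/w12.pkl","rb")); print(s["wrist_force"],s["moment"])
c=manip.camera("side"); crop(c,255,195,100,80,7.5,"pics/s12.png")
c=manip.camera("scene"); crop(c,305,215,100,80,7.5,"pics/sc12.png")
E
```

```text
15.575 [505.48108623  94.18853584  64.12283341] [ 1.28422823  1.57038986 -0.56998793] 0.0029880598738214544
[ 0.68129532 -0.07130145 -3.78152616] [-0.08834725  0.08848933  0.01493324]
```

View pics/w12.png

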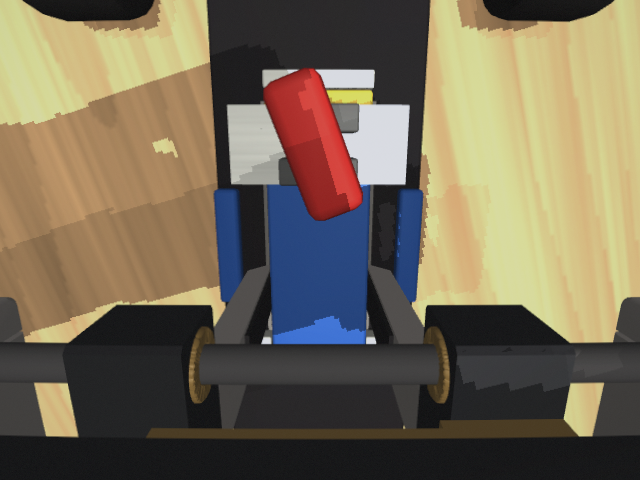

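View pics/s12.png

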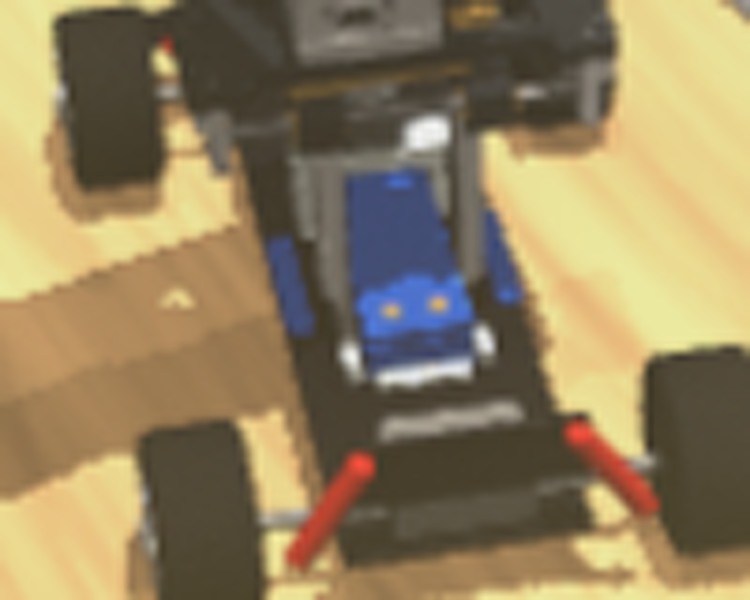

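View pics/sc12.png

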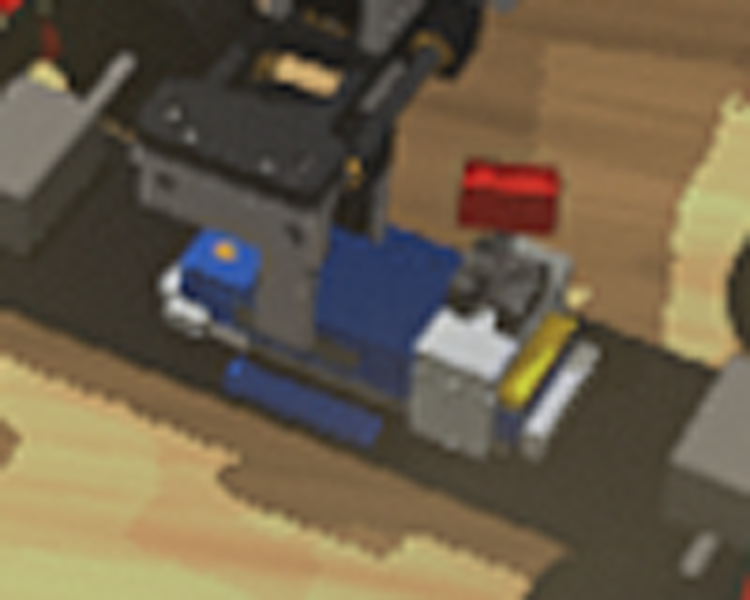

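Request:
jog_arm(
  series=[0,0,0,0,0,-0.001,-1,0,0,0,0,0,-0.0017,-1,0,0,0,0,0,-0.0017,-1],
)

```text
clock: 16.1
eef_pos: [505.6, 94.3, 63.6]
eef_rot: [1.855, 1.57, 0.001]
wrist_force: [-7.8, -0.2, 13.4]
finger_gap: 45.6
```

Request:
jog_arm(
  series=[0,0,0,0,0,0.001,-1,0,0,0,0,0,0.001,0.1,0,0,0,0,0,0.0015,0.15,0,0,0,0,0,0.0015,0.2,0,0,0,0,0,0.03,0.2,0,0,0,0,0,0.08,0.2,0,0,0,-0.005,-0.02,0.13,0.2,0,0,0,-0.005,-0.02,0.13,0.2,0,0,0,-0.005,-0.02,0.13,0.2],
)

```text
clock: 17.23
eef_pos: [500.2, 74.3, 191.7]
eef_rot: [-1.033, 1.57, -2.888]
wrist_force: [0.6, 0.9, -0.5]
finger_gap: 55.9
```

```bash
python3 snap.py w13; python3 - <<'E'
from h import *; import pickle
s,c=pickle.load(open("pics/w13.pkl","rb")); print(s["wrist_force"]); crop(c,215,60,210,250,2.4,"pics/w13c.png")
c=manip.camera("side"); crop(c,255,195,100,80,7.5,"pics/s13.png")
c=manip.camera("scene"); crop(c,305,215,100,80,7.5,"pics/sc13.png")
E
```

```text
17.225 [500.19070618  74.25434795 191.67488428] [-1.03337161  1.57042805 -2.88776998] 0.02238911206458338
[ 0.64621349  0.92087359 -0.45640455]
```

View pics/w13.png

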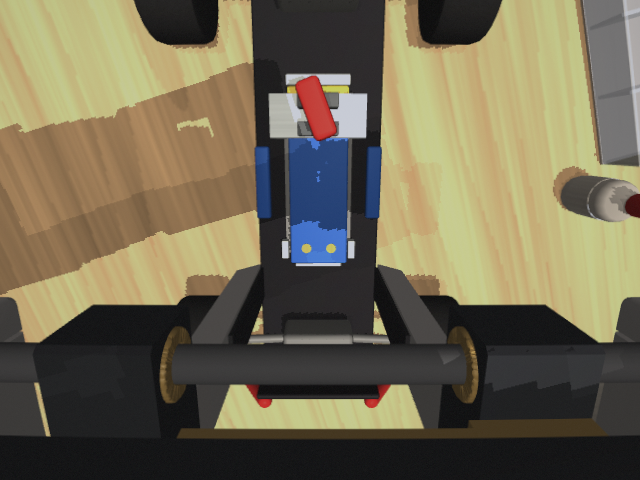

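View pics/s13.png

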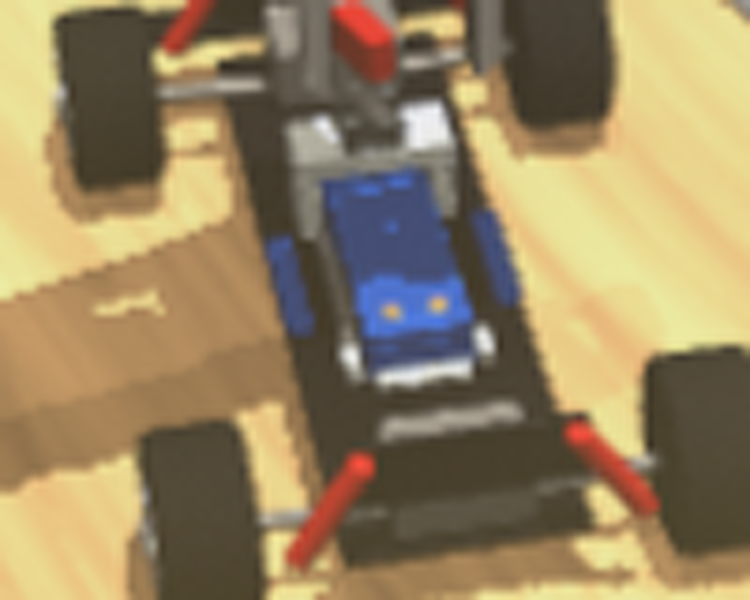

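View pics/sc13.png

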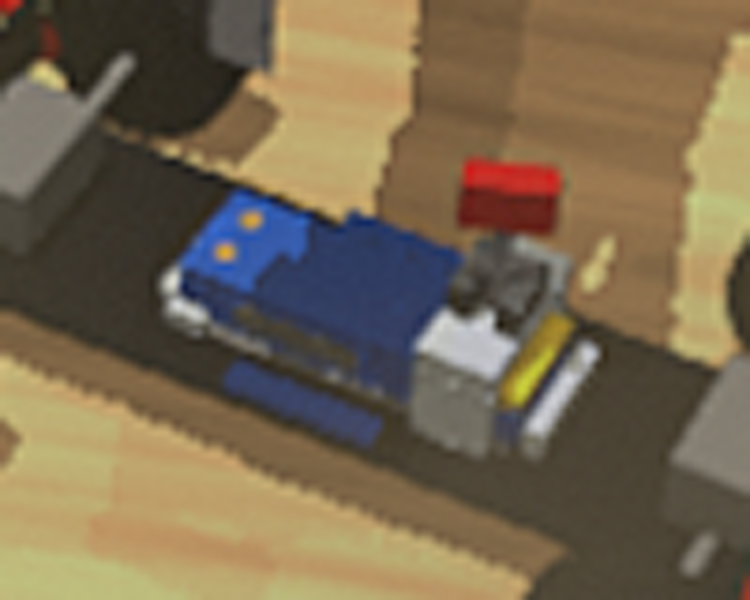

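```bash
python3 - <<'E'
from h import *; import pickle
s,c=pickle.load(open("pics/w13.pkl","rb")); P=wpose(c,s); X=cloud(c,P); crop(c,270,60,100,220,2.7,"pics/w13d.png")
cc,ss=np.cos(1.287),np.sin(1.287)
for r in list(range(80,96,3))+list(range(140,270,8)):
    for col in (300,338):
        p=X[r,col]; d=p[:2]-[510.85,116.12]; print(r,col,round(cc*d[0]+ss*d[1],1),round(-ss*d[0]+cc*d[1],1),round(p[2],1),end=' | ')
    print()
for name,uv in [("tail",[(290,264),(347,264)])]:
    g=atz(c,P,uv,60)[:,:2]-[510.85,116.12]; print(name,[(cc*a+ss*b,-ss*a+cc*b) for a,b in g])
E
```

```text
80 300 59.9 9.3 136.7 | 80 338 74.1 -15.6 49.1 | 
83 300 58.0 9.2 138.8 | 83 338 71.7 -15.5 50.6 | 
86 300 56.5 9.3 139.0 | 86 338 68.2 -15.1 59.7 | 
89 300 54.9 9.3 138.8 | 89 338 66.0 -15.1 60.5 | 
92 300 53.4 9.3 138.8 | 92 338 63.8 -15.1 61.1 | 
95 300 52.0 9.4 137.8 | 95 338 57.6 -13.6 93.0 | 
140 300 29.2 13.5 60.1 | 140 338 29.2 -15.6 59.7 | 
148 300 24.9 -1.1 352.6 | 148 338 23.2 -15.6 61.2 | 
156 300 17.2 13.7 60.0 | 156 338 17.2 -15.7 61.0 | 
164 300 11.0 13.8 59.3 | 164 338 11.1 -15.7 61.2 | 
172 300 4.9 13.8 60.1 | 172 338 5.0 -15.8 60.7 | 
180 300 -1.2 13.8 60.6 | 180 338 -1.1 -15.8 61.6 | 
188 300 -7.4 13.9 61.5 | 188 338 -7.4 -15.9 61.1 | 
196 300 -13.9 14.0 60.0 | 196 338 -13.6 -16.0 61.8 | 
204 300 -20.2 14.1 60.5 | 204 338 -20.0 -16.1 61.4 | 
212 300 -26.3 14.0 62.2 | 212 338 -26.6 -16.2 60.5 | 
220 300 -32.9 14.1 61.7 | 220 338 -33.0 -16.2 61.3 | 
228 300 -39.6 14.3 60.9 | 228 338 -39.7 -16.4 60.2 | 
236 300 -46.1 14.3 61.4 | 236 338 -46.4 -16.4 60.3 | 
244 300 -52.9 14.4 61.0 | 244 338 -53.0 -16.5 60.7 | 
252 300 -59.9 14.6 60.1 | 252 338 -59.5 -16.5 61.6 | 
260 300 -66.5 14.6 61.1 | 260 338 -66.7 -16.7 60.5 | 
268 300 -81.9 16.0 35.9 | 268 338 -82.0 -18.1 35.6 | 
tail [(np.float64(-70.30038483529887), np.float64(22.961381729838795)), (np.float64(-70.28765302160002), np.float64(-24.200952257655498))]
```

View pics/w13d.png

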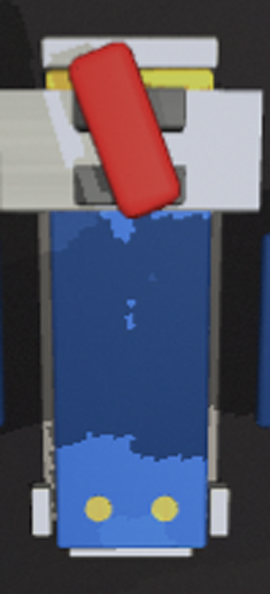

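Request:
jog_arm(
  series=[0,0,0.18,0.012,0.045,0.01,0.2,0,0,0.374,0.0226,0.0861,0.01,0,0,0,0.374,0.0226,0.0861,0.01,0,0,0,0.374,0.0226,0.0861,-0.02,-0.2,0,0,0.374,0.0226,0.0861,-0.045,-0.3,0,0,0.374,0.0226,0.0861,-0.061,-0.3,0,0,0.374,0.0226,0.0861,-0.061,-0.3,0,0,0.374,0.0226,0.0861,-0.061,-0.3],
  squeeze=25,
)

```text
clock: 18.38
eef_pos: [523.5, 160.3, 132.3]
eef_rot: [1.699, 1.569, 0.218]
wrist_force: [0.4, 0.4, -0.1]
finger_gap: 32.7
```

```bash
python3 snap.py w14
```

```text
18.375 [523.45274399 160.27389038 132.27052547] [1.6990016  1.56930435 0.21847185] 0.00825176103316638
```

View pics/w14.png

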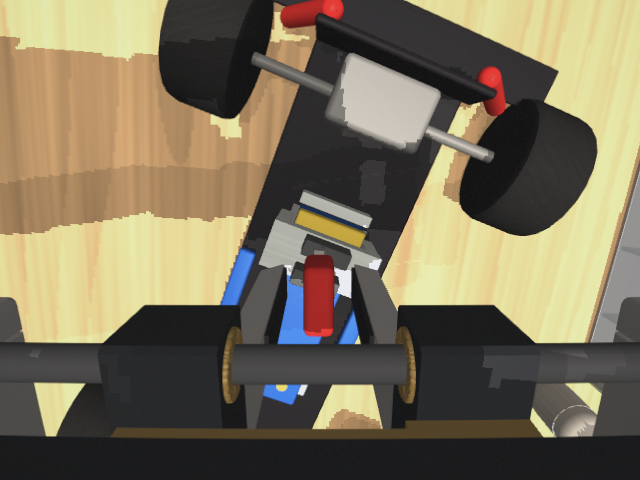

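Request:
jog_arm(
  series=[0,0,0,0,0,0,-1,0,0,0,0,0,0,-1,0,0,0,0,0,0,-1,0,0,0,0,0,0,-1,0,0,0,0,0,0.0015,-1,0,0,0,0,0,0.0015,-1,0,0,0.18,0,0,0.0015,-1,0,0,0.36,0,0,0.0015,-1,0,0,0.54,0,0,0.0015,-1,0,0,0.72,0,0,0.0015,-1,0,0,0.9,0,0,0.0015,-1,0,0,1.05,0,0,0.0015,-1,0,0,1.2,0,0,0.0015,-1,0,0,1.2,0,0,0.0015,-1,0,0,1.2,0,0,0.0015,-1],
)

```text
clock: 20.3
eef_pos: [522.9, 160.3, 132.8]
eef_rot: [2.856, 1.57, 2.573]
wrist_force: [-0.3, -0.6, -0.7]
finger_gap: 13.7
```

```bash
python3 snap.py w15
```

```text
20.3 [522.91483751 160.28159215 132.80931954] [2.85639611 1.57029439 2.57293676] 0.010195213927840294
```

View pics/w15.png

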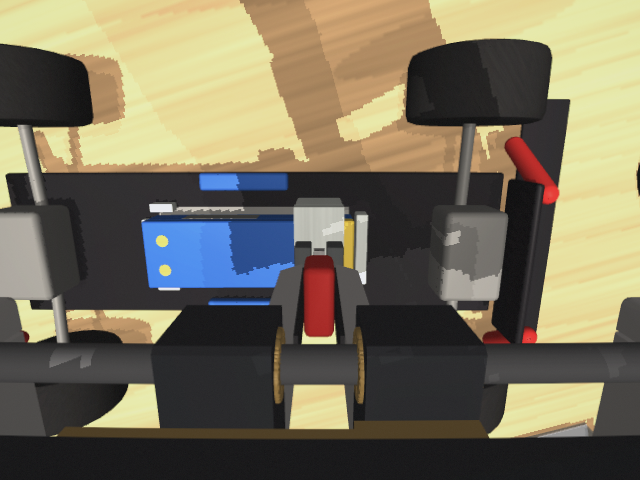

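Request:
jog_arm(
  series=[0,0,0,0,0,-0.005,-1,0,0,0,0,0,-0.01,-1,0,0,0,0,0,-0.0135,-1,0,0,0,0,0,-0.0135,-1,0,0,0,0,0,-0.0135,-1],
)

```text
clock: 20.98
eef_pos: [523.1, 160.3, 119.5]
eef_rot: [1.513, 1.57, 1.233]
wrist_force: [0.1, 0.7, -0.3]
finger_gap: 13.9
```

Request:
jog_arm(
  series=[0,0,0,0,0,-0.002,-1,0,0,0,0,0,-0.0025,-1,0,0,0,0,0,-0.0025,-0.5,0,0,0,0,0,-0.0025,-0.3,0,0,0,0,0,-0.0025,-0.2,0,0,0,0,0,0.03,-0.1,0,0,0,0,0,0.08,0,0,0,0,0,0,0.12,0,0,0,0,0,0,0.12,0,0,0,0,0,0,0.12,0],
)

```text
clock: 22.22
eef_pos: [522.8, 160.2, 238.5]
eef_rot: [-2.993, 1.57, 3.01]
wrist_force: [-0.4, -0.9, -0.8]
finger_gap: 46.8
```

```bash
python3 snap.py w16; python3 - <<'E'
from h import *; import pickle
s,c=pickle.load(open("pics/w16.pkl","rb")); print(s["wrist_force"]); X=cloud(c,wpose(c,s)); hsv=cv2.cvtColor(c["color"],cv2.COLOR_BGR2HSV)
crop(c,205,140,190,140,4,"pics/w16c.png")
m=((hsv[...,0]<6)|(hsv[...,0]>174))&(hsv[...,1]>160); m[:,:300]=0;m[:,400:]=0; p=X[m]; p=p[p[:,2]>80]
print(len(p),np.percentile(p[:,2],[5,50,95]),p[p[:,2]>np.median(p[:,2])-3].mean(0))
c=manip.camera("scene"); cv2.imwrite("pics/sc16.png",c["color"]); c=manip.camera("side"); cv2.imwrite("pics/s16.png",c["color"])
E
```

```text
22.225 [522.75007904 160.24927609 238.49656529] [-2.99295936  1.56974283  3.01007671] 0.013856429439724113
[-0.35560073 -0.8591556  -0.84550883]
767 [116.40058409 124.35646585 125.52201618] [522.1473433  160.77488341 125.12931003]
```

View pics/w16c.png

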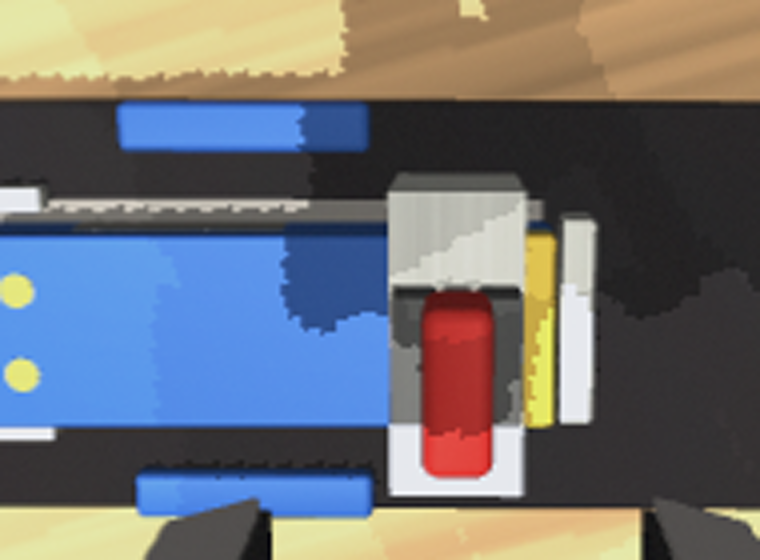

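View pics/sc16.png

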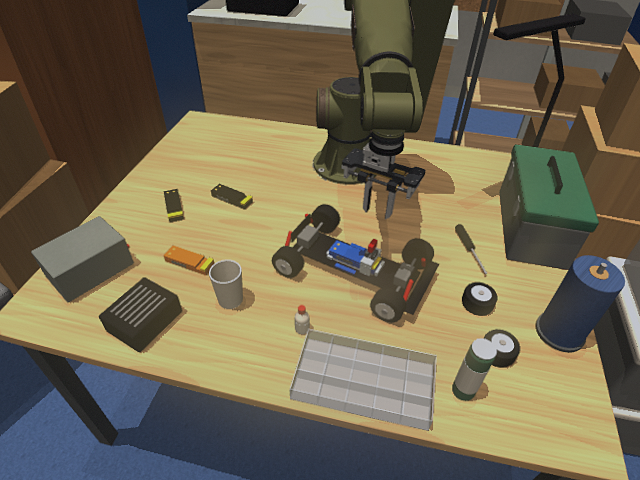

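View pics/s16.png

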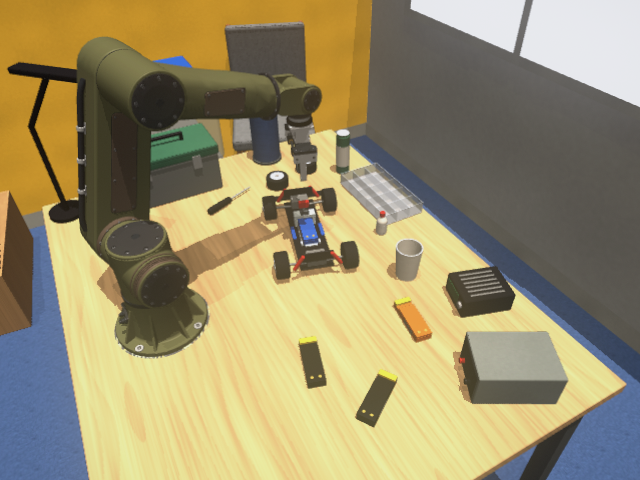

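```bash
python3 -c "
from cell import manip
print(manip.sign_off())"
```

```text
the job is handed in; nothing more can be done
None
```

I loaded the blue pack and locked it in the tray, then handed the job in at about 22 s of the 64 s allowed. `sign_off` gave no verdict.

- **Pin up:** I pulled the pin 18.5 mm, turned it 69°, let go, and it stayed up by itself. Its top measured 139 mm above the table; 139 is right for parked.
- **Pack in:** I fed the pack in nose-down at 4.6° until I felt the front stop (about 13 N), backed off, and lowered the tail inside the rear lip. I pressed it onto the floor with 13 N and released it.
- **Pin down:** I turned the pin back in line with the slot, lowered it without resistance and let go.

**Last checks:**
- The pack lies flat: its top measured 60 to 61 mm along its whole length, against 60 expected.
- I measured its position before dropping the pin: about 1.3 mm behind the middle of the tray and 0.6 mm to the side. Its nose shows ahead of the bridge. I did not measure it again afterwards; the last pictures showed nothing out of place.
- The pin's top is back at 124 to 125 mm, the same as at the start, so it is fully home.
- The arm is clear of everything. The orange pack and the other things look unmoved in the scene and side views, but I did not measure them.

**Disagreements:** the camera gave the pack's sideways position under the bridge as anything from -1.1 to +1.2 mm. I corrected for that before feeding it in, and it went under the bridge without side contact. While I pressed it down there was also a sideways force of about 8 N, which I did not trace.

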